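# Make the ribbon station ready: brake off, rolls in, brake spring on

## Task

Make the gift-ribbon station ready: first turn the brake knob fully anticlockwise to its stop, then stand every ribbon roll upright, right down in a ring of its own in the rack. After that use the spring puller, not the fingers, in the pull eye to stretch the brake spring and drop its spring eye over the anchor post so that it stays hooked under the head, and stand the puller back upright in its stand; leave the other things on the counter alone.

Things in the scene. Friction and masses are not known exactly. Their poses are not given: they have to be found in the camera images.
- knob (a joint): Brake knob on the brake unit (white plate 270 x 170 x 12 mm, fixed to the counter): angle in rad; 0 = fully anticlockwise seen from above, at its end stop; grows clockwise (up to 2.6); starts between 1.5 and 2.4. About 0.04 N m of friction; it stays where it is left.
- knob_grip (a point): Black knob (52 mm disc, carrying an upright grip bar 49 mm long, 14 mm thick and 32 mm high). The point is on the turning axis, 49 mm above the counter, 7 mm below the top of the bar. It turns with the knob: its x axis runs along the bar, so grip across its y.
- post_neck (a point): Anchor post on the brake unit: point on its axis at the underside of its mushroom head, 58 mm above the counter. Neck 8 mm thick, 14 mm down to a 20 mm wide shoulder; head 14 mm wide, 6 mm high, conical top. x axis: the direction the spring is stretched (from its fixed lug to the post and beyond); z up. The lug, a plate 97 mm tall, stands 163 mm behind (-x).
- spring_end: Flat steel end link of the spring, 110 x 32 mm, 5 mm thick, level; x along the spring, away from its lug. Two square eyes, 22 mm clear, in a row: spring eye next to the coils, pull eye beyond. At rest it hangs about 75 mm above the counter, 8 mm over the post's head. It swings easily about the lug (about 0.5 N pushes it down); stretching takes 130 N/m. Origin: centre of the spring eye.
- spring_eye (a point): Centre of the spring eye (22 mm clear, 5 mm thick metal), which goes over the post. At rest 52 mm short of the post (about 7 N when stretched to over the post; at most 90 mm of stretch). Hooked on, its far edge bears on the neck: this point then lies about 7 mm short of the post's axis and 1 to 10 mm below post_neck (push the link well down before easing off, or it catches on the side of the head).
- pull_eye (a point): Centre of the pull eye (22 mm clear) in which the puller's prong goes; 78 mm beyond the spring eye in the link, so 26 mm beyond the post at rest. The bar at its far side (5 mm wide) takes the pull.
- puller_grip (a point): Centre of the spring puller's upright wooden handle, 24 mm square, 60 mm long (30 mm above and below this point); x and y square to its faces, z up along it. Below it a steel collar 34 mm across, 5 mm thick (underside 35 mm below this point), then a straight 7 mm prong with a 12 mm ball at its end. 0.12 kg. Starts upright in its stand, hung by the collar.
- puller_tip (a point): Bottom of the ball at the end of the puller's prong, 61 mm below the centre of the grip and 26 mm below the underside of the collar.
- stand_mouth (a point): The puller's stand, a grey block 70 x 70 x 40 mm fixed to the counter with a 27 mm bore 32 mm deep from above: centre of the bore's mouth, 40 mm above the counter. With the puller in it, the collar lies on the block: the grip's centre is 35 mm above this point, the tip 26 mm below.
- ring0 (a point): Ring 0 of four in a row, 78 mm apart, on the wooden ribbon rack (320 x 80 mm, 10 mm board, fixed to the counter): centre of the ring's floor, 10 mm above the counter; x axis along the row. White ring about 61 mm in inner diameter, widening at the mouth, 18 mm high, outside 72 mm.
- ring1 (a point): Ring 1 of four in a row, 78 mm apart, on the wooden ribbon rack (320 x 80 mm, 10 mm board, fixed to the counter): centre of the ring's floor, 10 mm above the counter; x axis along the row. White ring about 61 mm in inner diameter, widening at the mouth, 18 mm high, outside 72 mm.
- ring2 (a point): Ring 2 of four in a row, 78 mm apart, on the wooden ribbon rack (320 x 80 mm, 10 mm board, fixed to the counter): centre of the ring's floor, 10 mm above the counter; x axis along the row. White ring about 61 mm in inner diameter, widening at the mouth, 18 mm high, outside 72 mm.
- ring3 (a point): Ring 3 of four in a row, 78 mm apart, on the wooden ribbon rack (320 x 80 mm, 10 mm board, fixed to the counter): centre of the ring's floor, 10 mm above the counter; x axis along the row. White ring about 61 mm in inner diameter, widening at the mouth, 18 mm high, outside 72 mm.
- roll0_mid (a point): Ribbon roll 0: an upright pink cylinder 54 mm in diameter and 62 mm tall, 0.09 kg, standing on the counter; the point is its centre, 31 mm up; z along its axis. All rolls are alike; may be absent.
- roll1_mid (a point): Ribbon roll 1: an upright pink cylinder 54 mm in diameter and 62 mm tall, 0.09 kg, standing on the counter; the point is its centre, 31 mm up; z along its axis. All rolls are alike; may be absent.
- roll2_mid (a point): Ribbon roll 2: an upright pink cylinder 54 mm in diameter and 62 mm tall, 0.09 kg, standing on the counter; the point is its centre, 31 mm up; z along its axis. All rolls are alike; may be absent.
- roll3_mid (a point): Ribbon roll 3: an upright pink cylinder 54 mm in diameter and 62 mm tall, 0.09 kg, standing on the counter; the point is its centre, 31 mm up; z along its axis. All rolls are alike; may be absent.
- candle: Bystander, loose, to be left alone: amber glass candle jar with a steel lid, 56 mm across, 75 mm tall. Origin: centre of its underside.
- gift_box: Bystander, loose, to be left alone: white gift box, 55 mm cube with a violet band and bow (70 mm tall with the bow). Origin: centre of its underside.
- stapler: Bystander, loose, to be left alone: black stapler, 130 x 34 x 38 mm, lying at the far side. Origin: centre of its underside.
- pen_cup: Bystander, loose, to be left alone: grey pen cup, 72 mm across, 95 mm tall, at the far side. Origin: centre of its underside.
- tape: Bystander, loose, to be left alone: roll of clear tape lying flat, 70 mm across, 20 mm high, at the robot's left. Origin: centre of its underside.
- label_gun: Bystander, loose, to be left alone: blue and black price-label gun lying flat at the robot's right. Origin: centre of its underside.

How it is judged:
By the outcome, as a careful person would: the job done as asked, in the order asked, and still so for the second after the job is handed in, with the robot touching nothing.
Of roll0, roll1, roll2, roll3 only 2 to 4 are there at a start; the rules pass over those that are not, and their reading is None.
At some moment in a run one of roll0, roll1, roll2, roll3 may be knocked a few centimetres aside while the robot is not near it.
It also fails if it takes over 210 s, if anything falls off the work surface, if the arm or the gripper's body presses on something with over 40 N, if the wrist force passes 120 N, or if a joint passes its speed limit or range.

## Robot

A 6-joint arm with a two-finger parallel gripper is mounted at the origin on the work surface. World frame = base frame: x ahead of the robot, y to its left, z up, the work surface at z = 0. Lengths are in m, angles in rad, forces in N, time in s.
With the tool pointing down it reaches from about 0.375 to 0.9 m from the base axis. Payload 3.1 kg.
Tool frame: the origin (TCP) lies on the centre line of the jaws, within the pads' length; the fingertips stand 19 mm ahead of it and the grasp point (between the pads) is the TCP; z points along the fingers, y is the line along which they close (so a half turn about z gives the same grasp; the last joint's range is limited). The gripper opens to 85 mm and grips with 20 to 120 N. Pads are 22 mm wide; open, the fingers measure 114 mm over their backs; the gripper's body (76 mm by 85 mm) begins 54 mm behind the grasp point. The pads swing forward as they close: fully open they stand 13 mm farther back than shut.
Start: joints at [-1.498, 0.527, 1.433, -0, 1.181, -0.178], TCP at [0.155, -0.605, 0.25] pointing down, gripper open.
Joint ranges: [-3.08, 3.08], [-0.75, 2.2], [0.22, 2.44], [-1.43, 4.57], [0, 2.65], [-2.85, 2.85]. Speed limits (rad/s): [2.79, 2.79, 3.14, 3.14, 3.14, 3.14].

## Interface

Orientations are given as a unit quaternion [x, y, z, w].
In Python, from station import manip gives the robot as it stands.
- The arm moves only by the tool servo_tool, never from a script. Its argument "rows" is a list that holds one entry, the list of rows, each a list of 7 numbers: the turn, a rotation vector about the tool's x, y, z in degrees, then the shift along the tool's x, y, z in m, then the gripper command: -1 is shut, 1 is fully open, values between are in proportion. In form: [[[wx, wy, wz, tx, ty, tz, jaw], ...]]. A call has 1 to 8 rows; each row shifts and turns the commanded pose from where the row before left it, along the tool's axes as they then stand; what a row does not reach is not made up. A row lasts 1/12 s, in which the tool goes at most 41.7 mm and 7.16 degrees, less where a joint would pass 70% of its speed; a pose out of reach is approached as far as the arm can. A call is refused whole if a number of a shift passes 0.0417 or a number of a turn 7.16, either way. A call with a gripper value outside its range is refused whole. The fingers move at their own pace and stop on an object; "squeeze" is the grip in N (left out, the last holds). Time passes only in rows, so rows that do not move let the fingers close. It gives the time, the measured TCP pose, the force, the opening and the grip force at its end, in the units of the state.
- manip.sense(): the state, without advancing time (a new reading comes with each control period).
- manip.snapshot(name): name is "scene" or "top"; returns the picture (384x512x3 uint8, blue, green, red); there is no depth.
- manip.camera_info(name): a dict with "K" (3x3 intrinsics, pixels), "camera_from_world" (4x4, takes a point from world to camera coordinates). Camera axes: x right, y down, z forward; pixel columns grow to the right and rows downward; lengths in m; the calibration is good to about 2 mm. A picture is of the moment at which its call begins. camera_info takes no time and is no camera call.
- manip.sign_off(): hands the job in; it is judged then, once.
The state is a dict: "t": time; "q": joint angles; "qd": joint speeds; "tau": joint torques, N m; "tcp_pos": TCP position; "tool_rot": TCP orientation; "force": force on the tool from outside, world axes, zero at the start; "ft_torque": the same for the moment, N m; "finger_gap": opening from 0.0 (shut) to 1.0 (fully open); "gripper_force": force on a finger pad.
Only numpy, scipy, OpenCV 4.12 (cv2) and the standard library are available. Lean on these libraries where they do the work, as an engineer would, in place of code of your own. Each camera call takes 0.05 s, during which the arm holds its last target. There are 200 camera calls.

## Working session

There is one attempt and no reset: what is moved stays moved. The work goes in short steps, Python scripts to look and compute and a tool call to move; the robot and the scene stay as the last step left them, time stands still between calls to the robot, and variables do not carry over. Pictures are saved under pics/ and viewed, at most 15 in all, crops included, and the job is handed in when it is done.

Besides the shell and the picture viewer there is one more tool, called after "Call:" as name(argument=value, ...) on one line, values as JSON. servo_tool: Moves the arm, as the interface text tells. Its arguments: {"type":"object","properties":{"rows":{"type":"array","items":{"type":"array","items":{"type":"array","items":{"type":"number"}}}},"squeeze":{"type":"number"}},"required":["rows"]}

```bash
ls; mkdir -p pics
python3 - <<'E'
from station import manip
import cv2,numpy as np
for n in("scene","top"):
    cv2.imwrite(f"pics/{n}0.png",manip.snapshot(n))
    c=manip.camera_info(n);print(n,np.round(c["K"],1).tolist(),np.round(c["camera_from_world"],3).tolist())
s=manip.sense();print(s["t"],s["tcp_pos"],s["tool_rot"])
E
```

```text
pics
scene [[393.1, 0.0, 257.7], [0.0, 393.1, 194.9], [0.0, 0.0, 1.0]] [[-0.442, 0.897, -0.015, 0.245], [0.599, 0.282, -0.75, -0.252], [-0.668, -0.34, -0.662, 1.722], [0.0, 0.0, 0.0, 1.0]]
top [[435.8, 0.0, 257.2], [0.0, 435.8, 188.7], [0.0, 0.0, 1.0]] [[0.005, -1.0, -0.005, -0.029], [-0.995, -0.004, -0.099, 0.564], [0.099, 0.006, -0.995, 1.653], [0.0, 0.0, 0.0, 1.0]]
0.1 [ 0.15508151 -0.60484121  0.24942732] [ 9.92147397e-01  1.25070384e-01  5.49766687e-05 -9.69077436e-04]
```

View pics/scene0.png

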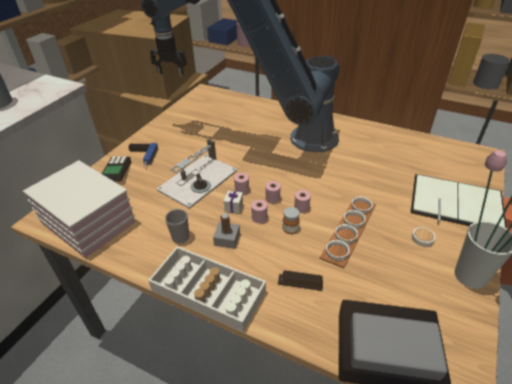

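View pics/top0.png

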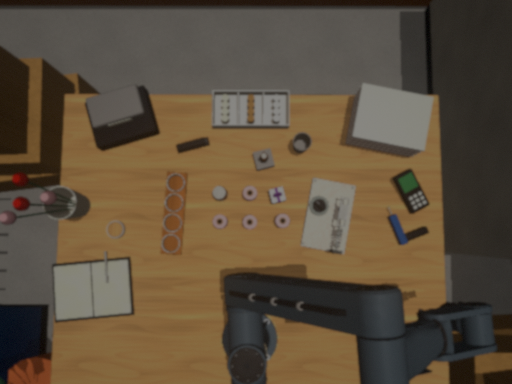

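The scene has four pink rolls: top-view px (249,193), (219,221), (250,221) and (282,221). The candle is at (219,193), the box at (277,195), the rack around x=173, the stand at (263,159) and the brake unit at (328,215). I'll enlarge both views.

Run:
```python
import cv2
a=cv2.imread("pics/top0.png");b=cv2.imread("pics/scene0.png")
cv2.imwrite("pics/topc.png",cv2.resize(a[140:265,155:360],(800,488),interpolation=cv2.INTER_CUBIC))
cv2.imwrite("pics/scenec.png",cv2.resize(b[130:260,150:310],(738,600),interpolation=cv2.INTER_CUBIC))
```

```text
(no output)
```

View pics/topc.png

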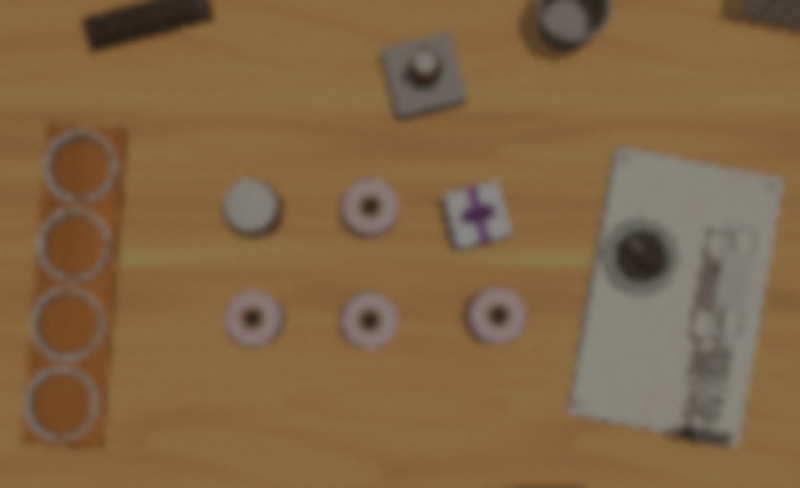

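View pics/scenec.png

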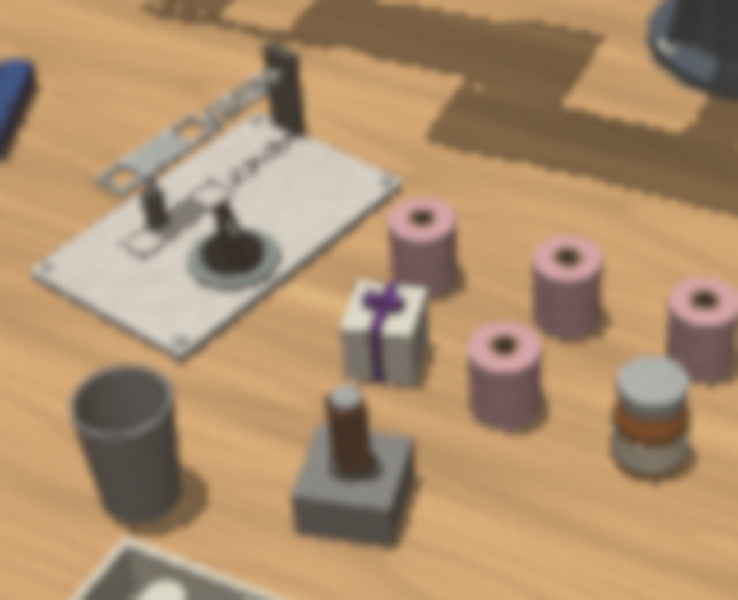

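```bash
cat > h.py <<'E'
from station import manip
import numpy as np,cv2
def bp(cam,u,v,z):
    c=manip.camera_info(cam);K=np.array(c["K"]);T=np.array(c["camera_from_world"])
    R=T[:3,:3];o=-R.T@T[:3,3];d=R.T@np.linalg.solve(K,[u,v,1]);return (o+d*(z-o[2])/d[2])[:2]
def proj(cam,p):
    c=manip.camera_info(cam);q=np.array(c["K"])@(np.array(c["camera_from_world"])@[*p,1])[:3];return q[:2]/q[2]
def st():
    s=manip.sense();R=np.array(__import__("scipy.spatial.transform",fromlist=["x"]).Rotation.from_quat(s["tool_rot"]).as_matrix())
    print("t",round(s["t"],2),"p",np.round(s["tcp_pos"],4),"f",np.round(s["force"],1),"gap",round(s["finger_gap"],3),"gf",np.round(s["gripper_force"],1),"q",np.round(s["q"],2));print("yaw x",round(np.degrees(np.arctan2(R[1,0],R[0,0])),2),"z",np.round(R[:,2],3));return s,R
E
python3 - <<'E'
from h import *
def t(n,x,y,z): print(n,np.round(bp("top",155+(x+.5)/3.902-.5,140+(y+.5)/3.902-.5,z),4))
def s(n,x,y,z): print(" S",n,np.round(bp("scene",150+(x+.5)/4.6125-.5,130+(y+.5)/4.6125-.5,z),4))
for i,(x,y) in enumerate([(370,207),(252,318),(370,320),(497,315)]): t(f"roll{i}",x,y,.062)
for i,(x,y) in enumerate([(80,166),(74,244),(68,323),(62,404)]): t(f"ring{i}",x,y,.028)
for x,y in [(382,46),(450,35),(465,97),(398,117)]: t("stand",x,y,.04)
t("pull",424,64,.105)
for x,y in [(617,150),(780,180),(735,443),(572,410)]: t("plate",x,y,.012)
t("knob",641,255,.02);t("candle",252,208,.075);t("box",478,212,.06)
t("link far",738,232,.075);t("link far",715,235,.075)
s("roll0",504,347,.062);s("roll1",704,300,.062);s("roll2",567,259,.062);s("roll3",423,217,.062)
s("knob",230,252,.02);s("bar top",222,200,.056);s("post",152,183,.064);s("pulleye",120,180,.075);s("springeye",190,130,.075);s("lugtop",283,50,.097);s("puller",346,396,.105)
s("box",385,303,.06)
for x,y in [(183,357),(35,272),(400,185),(258,115)]:s("plate",x,y,.012)
E
```

```text
roll0 [0.5461 0.0029]
roll1 [0.4384 0.1157]
roll2 [0.437  0.0021]
roll3 [ 0.4424 -0.1199]
ring0 [0.5887 0.2914]
ring1 [0.5112 0.2955]
ring2 [0.4334 0.2995]
ring3 [0.3545 0.3035]
stand [ 0.7082 -0.0074]
stand [ 0.7195 -0.0747]
stand [ 0.6575 -0.0896]
stand [ 0.6373 -0.0236]
pull [ 0.6788 -0.0486]
plate [ 0.6089 -0.2426]
plate [ 0.5795 -0.4048]
plate [ 0.3194 -0.3562]
plate [ 0.3507 -0.1963]
knob [ 0.5034 -0.2645]
candle [0.5434 0.1159]
box [ 0.5419 -0.1017]
link far [ 0.5224 -0.35  ]
link far [ 0.5195 -0.328 ]
 S roll0 [0.552  0.0041]
 S roll1 [0.4426 0.1158]
 S roll2 [0.4429 0.0042]
 S roll3 [ 0.4445 -0.1194]
 S knob [ 0.505  -0.2655]
 S bar top [ 0.4873 -0.2795]
 S post [ 0.5008 -0.3364]
 S pulleye [ 0.5197 -0.3523]
 S springeye [ 0.4392 -0.3391]
 S lugtop [ 0.3329 -0.3119]
 S puller [ 0.6817 -0.0494]
 S box [ 0.5447 -0.0983]
 S plate [ 0.6184 -0.2363]
 S plate [ 0.5855 -0.4004]
 S plate [ 0.3604 -0.1886]
 S plate [ 0.3248 -0.3522]
```

Run:
```python
import cv2,numpy as np
def g(n,r,c,k):
    a=cv2.imread(f"pics/{n}.png")[r[0]:r[1],c[0]:c[1]].astype(float)
    a=255*np.clip(a/np.percentile(a,97),0,1)**.5
    return cv2.resize(a.astype(np.uint8),None,fx=k,fy=k,interpolation=cv2.INTER_CUBIC)
a=g("top0",(175,255),(300,358),7);b=g("scene0",(135,215),(155,212),7)
cv2.imwrite("pics/kz.png",np.hstack([a[:560],b[:560,:394]]));print(a.shape,b.shape)
```

```text
(560, 406, 3) (560, 399, 3)
```

View pics/kz.png

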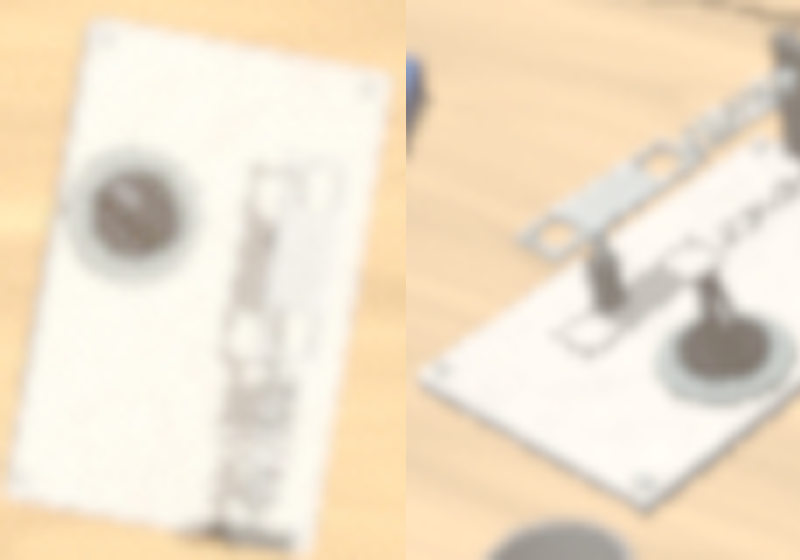

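Run:
```python
from h import *
def k(n,x,y,z,cam="top"):
    o=(300,175) if cam=="top" else (155,135)
    if cam!="top": x-=406
    print(n,cam,np.round(bp(cam,o[0]+(x+.5)/7-.5,o[1]+(y+.5)/7-.5,z),4))
k("pulleye",322,190,.075);k("pulleye",553,234,.075,"s")
k("springeye",299,338,.075);k("springeye",659,157,.075,"s")
k("post",600,240,.064,"s");k("postbase",612,310,.02,"s");k("knob",135,213,.022);k("knob",724,347,.022,"s");k("dial",128,214,.012);k("dial",728,358,.012,"s")
k("bar a",118,185,.056);k("bar b",152,230,.056)
for x,y in [(88,20),(392,75),(308,552),(8,495)]:k("plate",x,y,.012)
for x,y in [(645,505),(420,372)]:k("plate",x,y,.012,"s")
p=np.array([.504,-.265])
for a in (20,30,40,50,60):
    d=np.array([np.cos(np.radians(a)),np.sin(np.radians(a))])*.0245
    print(a,[np.round((proj("scene",[*(p+s*d),z])-[155,135])*7+[406,0]) for s in(1,-1) for z in (.024,.056)],[np.round((proj("top",[*(p+s*d),.056])-[300,175])*7) for s in(1,-1)])
```

```text
pulleye top [ 0.5126 -0.3566]Traceback (most recent call last):
  File "<stdin>", line 6, in <module>
  File "<stdin>", line 5, in k
  File "h.py", line 4, in bp
    c=manip.camera_info(cam);K=np.array(c["K"]);T=np.array(c["camera_from_world"])
ValueError: cameras: scene, top
```

Run:
```python
from h import *
def k(n,x,y,z,cam="top"):
    if cam=="s":cam="scene"
    o=(300,175) if cam=="top" else (155,135)
    if cam!="top": x-=406
    print(n,cam,np.round(bp(cam,o[0]+(x+.5)/7-.5,o[1]+(y+.5)/7-.5,z),4))
k("pulleye",322,190,.075);k("pulleye",553,234,.075,"s")
k("springeye",299,338,.075);k("springeye",659,157,.075,"s")
k("post",600,240,.064,"s");k("postbase",612,310,.02,"s");k("knob",135,213,.022);k("knob",724,347,.022,"s");k("dial",128,214,.012);k("dial",728,358,.012,"s")
for x,y in [(88,20),(392,75),(308,552),(8,495)]:k("plate",x,y,.012)
for x,y in [(645,505),(420,372)]:k("plate",x,y,.012,"s")
p=np.array([.504,-.265])
for a in (20,30,40,50,60):
    d=np.array([np.cos(np.radians(a)),np.sin(np.radians(a))])*.0245
    print(a,[np.round((proj("scene",[*(p+s*d),z])-[155,135])*7+[406,0]) for s in(1,-1) for z in (.024,.056)],[np.round((proj("top",[*(p+s*d),.056])-[300,175])*7) for s in(1,-1)])
```

```text
pulleye top [ 0.5126 -0.3566]
pulleye scene [ 0.5166 -0.3547]
springeye top [ 0.4338 -0.3432]
springeye scene [ 0.435  -0.3423]
post scene [ 0.4991 -0.3388]
postbase scene [ 0.503  -0.3359]
knob top [ 0.5032 -0.264 ]
knob scene [ 0.5056 -0.2625]
dial top [ 0.5033 -0.2615]
dial scene [ 0.5027 -0.2631]
plate top [ 0.6114 -0.2402]
plate top [ 0.5813 -0.4089]
plate top [ 0.3184 -0.3584]
plate top [ 0.3485 -0.1943]
plate scene [ 0.618 -0.239]
plate scene [ 0.5825 -0.4056]
20 [array([708., 368.]), array([701., 321.]), array([728., 309.]), array([721., 262.])] [array([126., 162.]), array([158., 247.])]
30 [array([716., 368.]), array([709., 321.]), array([720., 309.]), array([713., 262.])] [array([119., 165.]), array([165., 244.])]
40 [array([724., 367.]), array([717., 320.]), array([712., 310.]), array([705., 263.])] [array([113., 170.]), array([172., 240.])]
50 [array([732., 365.]), array([725., 318.]), array([704., 312.]), array([697., 265.])] [array([107., 175.]), array([177., 234.])]
60 [array([740., 363.]), array([733., 315.]), array([697., 314.]), array([690., 267.])] [array([103., 182.]), array([182., 228.])]
```

The bar lies at about 38° to world x, with the knob centre near (0.504, -0.2635). I'll approach it now.

Call:
servo_tool(rows=[[[0, 0, -5.9, 0, 0, 0, 0], [0, 0, -5.9, 0, 0, 0, 0], [0, 0, -5.9, 0, 0, 0, 0], [0, 0, -5.9, 0, 0, 0, 0], [0, 0, 0, 0.0405, -0.0045, 0, 0], [0, 0, 0, 0.0405, -0.0045, 0, 0], [0, 0, 0, 0.0405, -0.0045, 0, 0], [0, 0, 0, 0.0405, -0.0045, 0, 0]]], squeeze=40)

```text
t: 0.77
tcp_pos: [0.2724, -0.49, 0.2497]
tool_rot: [0.946, 0.325, 0.0, -0.001]
force: [0.4, -0.0, 0.4]
finger_gap: 0.5
gripper_force: 0.0
```

Call:
servo_tool(rows=[[[0, 0, 0, 0.0405, -0.0045, 0, 0], [0, 0, 0, 0.0405, -0.0045, 0, 0], [0, 0, 0, 0.0405, -0.0045, 0, 0], [0, 0, 0, 0.0405, -0.0045, 0, 0], [0, 0, 0, 0.0405, -0.0045, 0, 0], [0, 0, 0, 0.0405, -0.0045, 0, 0], [0, 0, 0, 0.0405, -0.0045, 0, 0], [0, 0, 0, 0.0405, -0.0045, 0, 0]]])

```text
t: 1.43
tcp_pos: [0.506, -0.262, 0.25]
tool_rot: [0.946, 0.325, -0.0, -0.0]
force: [-0.2, -0.0, -0.4]
finger_gap: 0.501
gripper_force: 0.0
```

Run:
```python
from h import *
st()
for z in(.02,.058): print((proj("scene",[.488,-.351,z])-[155,135])*7+[406,0],(proj("top",[.488,-.351,z])-[300,175])*7)
```

```text
t 1.43 p [ 0.506 -0.262  0.25 ] f [-0.2 -0.  -0.4] gap 0.501 gf 0.0 q [-0.67  0.45  1.57 -0.    1.12  0.23]
yaw x 37.97 z [-0.001  0.    -1.   ]
[601.47846673 283.86321359] [289.81614439 238.53556881]
[591.48531779 228.48064037] [303.00784201 234.81615275]
```

Call:
servo_tool(rows=[[[0, 0, 0, -0.001, 0, 0.04, 0], [0, 0, 0, -0.001, 0, 0.04, 0], [0, 0, 0, 0, 0, 0.04, 0], [0, 0, 0, 0, 0, 0.04, 0], [0, 0, 0, 0, 0, 0.03, 0], [0, 0, 0, 0, 0, 0.012, 0], [0, 0, 0, 0, 0, 0, -1], [0, 0, 0, 0, 0, 0, -1]]])

```text
t: 2.1
tcp_pos: [0.5037, -0.2654, 0.0482]
tool_rot: [0.946, 0.325, -0.0, -0.0]
force: [0.2, 1.0, 1.7]
finger_gap: 0.227
gripper_force: 0.0
```

Call:
servo_tool(rows=[[[0, 0, 0, 0, 0, 0, -1], [0, 0, 0, 0, 0, 0, -1], [0, 0, 0, 0, 0, 0, -1], [0, 0, 0, 0, 0, 0, -1]]])

```text
t: 2.43
tcp_pos: [0.5034, -0.2651, 0.0488]
tool_rot: [0.946, 0.325, 0.0, 0.0]
force: [-0.7, -0.7, -5.1]
finger_gap: 0.155
gripper_force: 42.3
```

Run:
```python
from h import *
s,_=st();print(s["ft_torque"])
```

```text
t 2.43 p [ 0.5034 -0.2651  0.0488] f [-0.7 -0.7 -5.1] gap 0.155 gf 42.3 q [-0.68  0.75  1.71 -0.    0.68  0.23]
yaw x 37.97 z [ 0. -0. -1.]
[0.02912592 0.08666759 0.02820645]
```

Call:
servo_tool(rows=[[[0, 0, -6, 0, 0, 0, -1], [0, 0, -6, 0, 0, 0, -1], [0, 0, -6, 0, 0, 0, -1], [0, 0, -6, 0, 0, 0, -1], [0, 0, -6, 0, 0, 0, -1], [0, 0, -6, 0, 0, 0, -1], [0, 0, -6, 0, 0, 0, -1], [0, 0, -6, 0, 0, 0, -1]]])

```text
t: 3.1
tcp_pos: [0.5029, -0.2649, 0.0488]
tool_rot: [0.73, 0.684, -0.0, -0.0]
force: [-2.6, -1.1, -3.8]
finger_gap: 0.159
gripper_force: 42.5
```

Call:
servo_tool(rows=[[[0, 0, -6, 0, 0, 0, -1], [0, 0, -6, 0, 0, 0, -1], [0, 0, -6, 0, 0, 0, -1], [0, 0, -6, 0, 0, 0, -1], [0, 0, -4, 0, 0, 0, -1], [0, 0, -3, 0, 0, 0, -1]]])

```text
t: 3.6
tcp_pos: [0.5025, -0.265, 0.0488]
tool_rot: [0.521, 0.853, -0.0, -0.001]
force: [-2.8, -1.0, -3.6]
finger_gap: 0.156
gripper_force: 42.5
```

Run:
```python
from h import *
s,_=st();print(s["ft_torque"])
```

```text
t 3.6 p [ 0.5025 -0.265   0.0488] f [-2.8 -1.  -3.6] gap 0.156 gf 42.5 q [-0.68  0.75  1.71 -0.    0.68 -1.15]
yaw x 117.17 z [-0.002  0.    -1.   ]
[-0.24309874  0.51769217 -0.00784242]
```

Call:
servo_tool(rows=[[[0, 0, -4, 0, 0, 0, -1], [0, 0, -4, 0, 0, 0, -1], [0, 0, -4, 0, 0, 0, -1], [0, 0, -2, 0, 0, 0, -1]]])

```text
t: 3.93
tcp_pos: [0.5023, -0.2651, 0.0487]
tool_rot: [0.413, 0.911, -0.0, -0.001]
force: [-3.0, -2.3, -3.0]
finger_gap: 0.157
gripper_force: 42.5
```

Run:
```python
from h import *
s,_=st();print(s["ft_torque"])
```

```text
t 3.93 p [ 0.5023 -0.2651  0.0487] f [-3.  -2.3 -3. ] gap 0.157 gf 42.5 q [-0.68  0.75  1.71 -0.    0.68 -1.4 ]
yaw x 131.16 z [-0.002  0.    -1.   ]
[-0.36248405  0.58591833 -0.01326317]
```

Call:
servo_tool(rows=[[[0, 0, -4, 0, 0, 0, -1], [0, 0, -4, 0, 0, 0, -1], [0, 0, -4, 0, 0, 0, -1], [0, 0, -2, 0, 0, 0, -1]]])

```text
t: 4.27
tcp_pos: [0.5022, -0.2652, 0.0488]
tool_rot: [0.299, 0.954, -0.0, -0.001]
force: [-2.6, -2.1, -3.7]
finger_gap: 0.152
gripper_force: 42.5
```

Run:
```python
from h import *
s,_=st();print(s["ft_torque"])
```

```text
t 4.27 p [ 0.5022 -0.2652  0.0488] f [-2.6 -2.1 -3.7] gap 0.152 gf 42.5 q [-0.68  0.75  1.71 -0.    0.68 -1.64]
yaw x 145.16 z [-0.002  0.    -1.   ]
[-0.37413122  0.66635323 -0.08883858]
```

Call:
servo_tool(rows=[[[0, 0, -2, 0, 0, 0, -1], [0, 0, -1, 0, 0, 0, -1], [0, 0, 0, 0, 0, 0, -1]]])

```text
t: 4.52
tcp_pos: [0.5022, -0.2653, 0.0488]
tool_rot: [0.275, 0.961, -0.0, -0.001]
force: [-4.8, -2.6, -1.7]
finger_gap: 0.157
gripper_force: 42.8
```

Run:
```python
from h import *
s,_=st();print(s["ft_torque"])
```

```text
t 4.52 p [ 0.5022 -0.2653  0.0488] f [-4.8 -2.6 -1.7] gap 0.157 gf 42.8 q [-0.68  0.75  1.71 -0.    0.68 -1.69]
yaw x 148.03 z [-0.002  0.    -1.   ]
[-0.50134639  0.75538071  0.07471287]
```

Call:
servo_tool(rows=[[[0, 0, -3, 0, 0, 0, -1], [0, 0, -3, 0, 0, 0, -1], [0, 0, -2, 0, 0, 0, -1], [0, 0, 0, 0, 0, 0, -1]]])

```text
t: 4.85
tcp_pos: [0.5022, -0.2653, 0.0488]
tool_rot: [0.207, 0.978, -0.0, -0.001]
force: [-5.3, -2.7, -1.8]
finger_gap: 0.154
gripper_force: 42.8
```

Run:
```python
from h import *
s,_=st();print(s["ft_torque"])
cv2.imwrite("pics/k1.png",manip.snapshot("scene"))
```

```text
t 4.85 p [ 0.5022 -0.2653  0.0488] f [-5.3 -2.7 -1.8] gap 0.154 gf 42.8 q [-0.68  0.75  1.71 -0.    0.68 -1.83]
yaw x 156.07 z [-0.002 -0.    -1.   ]
[-0.49265158  0.87546477  0.08314057]
```

Call:
servo_tool(rows=[[[0, 0, -3, 0, 0, 0, -1], [0, 0, -3, 0, 0, 0, -1], [0, 0, -2, 0, 0, 0, -1], [0, 0, 0, 0, 0, 0, -1]]])

```text
t: 5.23
tcp_pos: [0.5022, -0.2654, 0.0488]
tool_rot: [0.138, 0.99, -0.0, -0.001]
force: [-5.4, -3.2, -3.5]
finger_gap: 0.149
gripper_force: 42.8
```

Run:
```python
from h import *
s,_=st();print(s["ft_torque"])
```

```text
t 5.23 p [ 0.5022 -0.2654  0.0488] f [-5.4 -3.2 -3.5] gap 0.149 gf 42.8 q [-0.68  0.75  1.71 -0.    0.68 -1.97]
yaw x 164.08 z [-0.002 -0.    -1.   ]
[-0.58740649  0.93900859  0.0538324 ]
```

Call:
servo_tool(rows=[[[0, 0, -3, 0, 0, 0, -1], [0, 0, -3, 0, 0, 0, -1], [0, 0, -2, 0, 0, 0, -1], [0, 0, 0, 0, 0, 0, -1]]])

```text
t: 5.57
tcp_pos: [0.5024, -0.2655, 0.0488]
tool_rot: [0.072, 0.997, 0.0, -0.001]
force: [-6.4, -3.9, -1.3]
finger_gap: 0.157
gripper_force: 54.6
```

Run:
```python
from h import *
s,_=st();print(s["ft_torque"],s["tau"])
```

```text
t 5.57 p [ 0.5024 -0.2655  0.0488] f [-6.4 -3.9 -1.3] gap 0.157 gf 54.6 q [-0.68  0.75  1.71 -0.    0.68 -2.11]
yaw x 171.7 z [-0.001  0.001 -1.   ]
[-0.65291038  0.95802623 -1.15678605] [  4.67399955 -46.06607795 -10.34933835   0.27768826  -0.5465363
  -1.36729639]
```

The knob is hard on its stop (-1.16 N·m). I'll release and lift, then refine the rings and rolls by template fitting.

Call:
servo_tool(rows=[[[0, 0, 0, 0, 0, 0, 0.2], [0, 0, 0, 0, 0, 0, 0.2], [0, 0, 0, 0, 0, 0, 0.2], [0, 0, 0, 0, 0, -0.04, 0.2], [0, 0, 0, 0, 0, -0.04, 0.2], [0, 0, 0, 0, 0, -0.04, 0.2], [0, 0, 0, 0, 0, -0.04, 0.6], [0, 0, -5, 0, 0, 0, 1]]])

```text
t: 6.23
tcp_pos: [0.5081, -0.2678, 0.2171]
tool_rot: [0.025, 1.0, -0.005, 0.007]
force: [-0.7, -0.9, 1.1]
finger_gap: 0.86
gripper_force: 0.0
```

```bash
cat >> h.py <<'E'
from scipy.ndimage import map_coordinates
from scipy.optimize import minimize
def projn(cam,P):
    c=manip.camera_info(cam);q=np.array(c["K"])@(np.array(c["camera_from_world"])[:3]@np.c_[P,np.ones(len(P))].T);return q[:2]/q[2]
def sat(im): 
    f=im.astype(float); return (f.max(2)-f.min(2))/(f.max(2)+1)
A=np.linspace(0,2*np.pi,60,endpoint=False);C=np.c_[np.cos(A),np.sin(A)]
def circ(x,y,r,z): return np.c_[x+r*C[:,0],y+r*C[:,1],np.full(60,z)]
def smp(F,cam,P): u=projn(cam,P);return map_coordinates(F,[u[1],u[0]],order=1,mode="nearest")
def fitring(im,cam):
    F=cv2.GaussianBlur(sat(im),(0,0),.6)
    def c(p):
        s=0
        for i in range(4):
            x,y=p[0]+.078*i*np.cos(p[2]),p[1]+.078*i*np.sin(p[2])
            s+=smp(F,cam,circ(x,y,.0335,.028)).mean()-.5*smp(F,cam,circ(x,y,.0255,.022)).mean()
        return s
    b=min((minimize(c,[.59+dx,.2914+dy,3.09],method="Nelder-Mead",options=dict(initial_simplex=[[.59+dx,.2914+dy,3.09],[.6+dx,.2914+dy,3.09],[.59+dx,.3+dy,3.09],[.59+dx,.2914+dy,3.15]])) for dx in(-.006,0,.006) for dy in(-.006,.0,.006)),key=lambda r:r.fun)
    return b
def fitroll(im,cam,x0,y0,z=.062,rad=.027):
    # pink = blue close to green or above; wood has b<<g
    f=im.astype(float);F=cv2.GaussianBlur((f[...,0]-f[...,1])/(f.sum(2)+1),(0,0),.5)
    def c(p): return -sum(smp(F,cam,circ(p[0],p[1],r,z)).mean() for r in(.014,.02,.024))+1.5*smp(F,cam,circ(p[0],p[1],.031,z)).mean()
    b=min((minimize(c,[x0+dx,y0+dy],method="Nelder-Mead",options=dict(initial_simplex=np.array([[x0+dx,y0+dy],[x0+dx+.008,y0+dy],[x0+dx,y0+dy+.008]]))) for dx in(-.008,.008) for dy in(-.008,.008)),key=lambda r:r.fun)
    return b
R0=[(.549,.0035),(.4405,.116),(.440,.003),(.4435,-.1195)]
E
python3 - <<'E'
from h import *
s=st()
for n in("scene","top"):
    im=cv2.imread(f"pics/{n}0.png");r=fitring(im,n);print(n,np.round(r.x,4),round(r.fun,3))
    for a in R0:
        b=fitroll(im,n,*a);print("  ",np.round(b.x,4),round(b.fun,3))
E
```

```text
t 6.23 p [ 0.5081 -0.2678  0.2171] f [-0.7 -0.9  1.1] gap 0.86 gf 0.0 q [-0.68  0.49  1.61  0.    1.02 -2.2 ]
yaw x 177.11 z [ 0.014 -0.011 -1.   ]Traceback (most recent call last):
  File "<stdin>", line 4, in <module>
  File "h.py", line 28, in fitring
    b=min((minimize(c,[.59+dx,.2914+dy,3.09],method="Nelder-Mead",options=dict(initial_simplex=[[.59+dx,.2914+dy,3.09],[.6+dx,.2914+dy,3.09],[.59+dx,.3+dy,3.09],[.59+dx,.2914+dy,3.15]])) for dx in(-.006,0,.006) for dy in(-.006,.0,.006)),key=lambda r:r.fun)
  File "h.py", line 28, in <genexpr>
    b=min((minimize(c,[.59+dx,.2914+dy,3.09],method="Nelder-Mead",options=dict(initial_simplex=[[.59+dx,.2914+dy,3.09],[.6+dx,.2914+dy,3.09],[.59+dx,.3+dy,3.09],[.59+dx,.2914+dy,3.15]])) for dx in(-.006,0,.006) for dy in(-.006,.0,.006)),key=lambda r:r.fun)
           ~~~~~~~~^^^^^^^^^^^^^^^^^^^^^^^^^^^^^^^^^^^^^^^^^^^^^^^^^^^^^^^^^^^^^^^^^^^^^^^^^^^^^^^^^^^^^^^^^^^^^^^^^^^^^^^^^^^^^^^^^^^^^^^^^^^^^^^^^^^^^^^^^^^^^^^^^^^^^^^^^^^^^^^^^^^^^^^
    res = _minimize_neldermead(fun, x0, args, callback, bounds=bounds,
                               **options)
    fxcc = func(xcc)
    fx = function(np.copy(x), *(wrapper_args + args))
  File "h.py", line 26, in c
    s+=smp(F,cam,circ(x,y,.0335,.028)).mean()-.5*smp(F,cam,circ(x,y,.0255,.022)).mean()
       ~~~^^^^^^^^^^^^^^^^^^^^^^^^^^^^
  File "h.py", line 19, in smp
    def smp(F,cam,P): u=projn(cam,P);return map_coordinates(F,[u[1],u[0]],order=1,mode="nearest")
                        ~~~~~^^^^^^^
  File "h.py", line 14, in projn
    c=manip.camera_info(cam);q=np.array(c["K"])@(np.array(c["camera_from_world"])[:3]@np.c_[P,np.ones(len(P))].T);return q[:2]/q[2]
ValueError: time passes only in moves, steps and waits
```

```bash
sed -i 's/c=manip.camera_info(cam)/c=CI[cam]/' h.py; sed -i '2a CI={n:manip.camera_info(n) for n in("scene","top")}' h.py
python3 - <<'E'
from h import *
for n in("scene","top"):
    im=cv2.imread(f"pics/{n}0.png");r=fitring(im,n);print(n,np.round(r.x,4),round(r.fun,3))
    now=manip.snapshot(n)
    for a in R0:
        b=fitroll(im,n,*a);d=fitroll(now,n,*a);print("  ",np.round(b.x,4),round(b.fun,3),"now",np.round(d.x,4),round(d.fun,3))
st()
E
```

```text
scene [0.5992 0.293  3.0867] 0.106
   [0.5521 0.0041] -0.064 now [0.5521 0.0042] -0.064
   [0.4433 0.1164] -0.066 now [0.4414 0.1163] -0.063
   [0.4418 0.0039] -0.065 now [0.4404 0.0033] -0.06
   [ 0.4482 -0.1187] -0.06 now [ 0.4498 -0.119 ] -0.047
top [0.5888 0.291  3.0842] 0.337
   [0.5458 0.0033] -0.093 now [0.5458 0.0031] -0.094
   [0.4383 0.1146] -0.097 now [0.4382 0.1146] -0.098
   [0.4369 0.0028] -0.099 now [0.4383 0.0021] -0.061
   [ 0.4424 -0.1196] -0.095 now [ 0.4426 -0.1206] -0.091
t 6.33 p [ 0.505  -0.2656  0.2113] f [-0.1  0.4 -1.3] gap 0.997 gf 0.0 q [-0.68  0.5   1.62  0.    1.02 -2.2 ]
yaw x 177.01 z [ 0.005 -0.004 -1.   ]
```

Call:
servo_tool(rows=[[[0, 0, 0, 0.0172, 0.0354, 0, 1], [0, 0, 0, 0.0172, 0.0354, 0, 1], [0, 0, 0, 0.0172, 0.0354, 0, 1], [0, 0, 0, 0.0172, 0.0354, 0, 1], [0, 0, 0, 0, 0, 0.03, 1], [0, 0, 0, 0, 0, 0.03, 1], [0, 0, 0, 0, 0, 0, 1], [0, 0, 0, 0, 0, 0, 1]]], squeeze=30)

```text
t: 7.0
tcp_pos: [0.4408, -0.119, 0.1467]
tool_rot: [0.027, 1.0, 0.001, -0.003]
force: [0.1, -1.0, 0.2]
finger_gap: 1.0
gripper_force: 0.0
```

Run:
```python
from h import *
st()
```

```text
t 7.0 p [ 0.4408 -0.119   0.1467] f [ 0.1 -1.   0.2] gap 1.0 gf 0.0 q [-0.51  0.48  1.94  0.    0.72 -2.03]
yaw x 176.92 z [-0.005  0.003 -1.   ]
```

Call:
servo_tool(rows=[[[0, 0, 0, 0, -0.001, 0.034, 1], [0, 0, 0, 0, 0, 0.034, 1], [0, 0, 0, 0, 0, 0.034, 1], [0, 0, 0, 0, 0, 0, 1], [0, 0, 0, 0, 0, 0, -1], [0, 0, 0, 0, 0, 0, -1], [0, 0, 0, 0, 0, 0, -1], [0, 0, 0, 0, 0, 0, -1]]])

```text
t: 7.67
tcp_pos: [0.4437, -0.1219, 0.0489]
tool_rot: [0.027, 1.0, -0.001, 0.003]
force: [-0.5, -0.3, 3.7]
finger_gap: 0.622
gripper_force: 31.8
```

Call:
servo_tool(rows=[[[0, 0, 0, 0, 0, 0, -1], [0, 0, 0, 0, 0, 0, -1], [0, 0, 0, 0, 0, 0, -1]]])

```text
t: 7.92
tcp_pos: [0.4437, -0.1218, 0.0489]
tool_rot: [0.026, 1.0, -0.001, 0.003]
force: [-0.5, -0.8, 9.6]
finger_gap: 0.622
gripper_force: 32.3
```

Run:
```python
from h import *
st()
```

```text
t 7.92 p [ 0.4437 -0.1218  0.0489] f [-0.5 -0.8  9.6] gap 0.622 gf 32.3 q [-0.51  0.69  1.99  0.    0.45 -2.03]
yaw x 176.96 z [ 0.005 -0.003 -1.   ]
```

Call:
servo_tool(rows=[[[0, 0, 0, 0, 0, -0.04, -1], [0, 0, 0, 0, 0, -0.04, -1], [0, 0, 0, 0, 0, -0.04, -1], [0, 0, 0, -0.0113, 0.0382, 0, -1], [0, 0, 0, -0.0113, 0.0382, 0, -1], [0, 0, 0, -0.0113, 0.0382, 0, -1], [0, 0, 0, -0.0113, 0.0382, 0, -1], [0, 0, 0, -0.0113, 0.0382, 0, -1]]])

```text
t: 8.58
tcp_pos: [0.5091, 0.0685, 0.1683]
tool_rot: [0.027, 1.0, -0.0, 0.002]
force: [0.9, -1.2, -1.4]
finger_gap: 0.623
gripper_force: 32.2
```

Call:
servo_tool(rows=[[[0, 0, 0, -0.0113, 0.0382, 0, -1], [0, 0, 0, -0.0113, 0.0382, 0, -1], [0, 0, 0, -0.0113, 0.0382, 0, -1], [0, 0, 0, -0.0113, 0.0382, 0, -1], [0, 0, 0, -0.0113, 0.0382, 0, -1], [0, 0, 0, -0.0113, 0.0382, 0, -1], [0, 0, 0, 0, 0, 0, -1], [0, 0, 0, 0, 0, 0, -1]]])

```text
t: 9.25
tcp_pos: [0.5885, 0.2943, 0.1677]
tool_rot: [0.025, 1.0, 0.0, 0.001]
force: [-0.0, -0.6, -1.0]
finger_gap: 0.621
gripper_force: 32.3
```

Run:
```python
from h import *
st()
t=manip.snapshot("top");s=manip.snapshot("scene")
cv2.imwrite("pics/a.png",np.hstack([cv2.resize(t[150:270,140:300],(400,300)),cv2.resize(s[130:280,220:400],(400,300))]))
for a in R0[:3]:
    print([np.round(fitroll(i,n,*a).x,4) for i,n in((t,"top"),(s,"scene"))])
```

```text
t 9.25 p [0.5885 0.2943 0.1677] f [-0.  -0.6 -1. ] gap 0.621 gf 32.3 q [ 0.29  0.66  1.42 -0.    1.06 -1.23]
yaw x 177.18 z [ 0.003  0.001 -1.   ]
[array([0.5459, 0.0031]), array([0.5521, 0.0041])]
[array([0.4383, 0.1147]), array([0.4433, 0.1164])]
[array([0.4369, 0.0028]), array([0.4418, 0.0039])]
```

View pics/a.png

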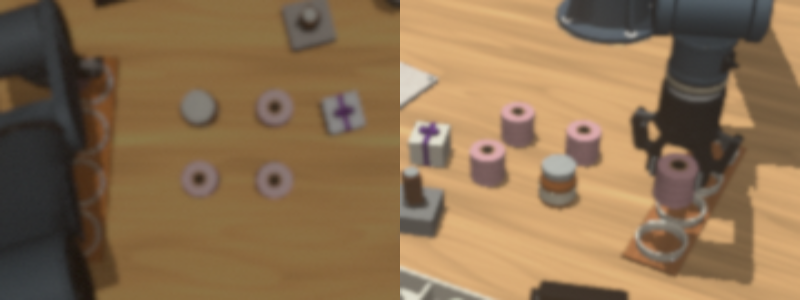

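The roll is held over ring 0; the other rolls are undisturbed. Descending.

Call:
servo_tool(rows=[[[0, 0, 0, 0, -0.001, 0.03, -1], [0, 0, 0, 0, 0, 0.03, -1], [0, 0, 0, 0, 0, 0.02, -1], [0, 0, 0, 0, 0, 0, -1], [0, 0, 0, 0, 0, 0, -1]]])

```text
t: 9.77
tcp_pos: [0.5875, 0.2892, 0.0859]
tool_rot: [0.027, 1.0, -0.001, -0.002]
force: [-0.5, 0.0, 0.5]
finger_gap: 0.624
gripper_force: 32.3
```

Run:
```python
from h import *
st()
```

```text
t 9.77 p [0.5875 0.2892 0.0859] f [-0.5  0.   0.5] gap 0.624 gf 32.3 q [ 0.29  0.77  1.47 -0.    0.91 -1.23]
yaw x 176.86 z [-0.003 -0.001 -1.   ]
```

Call:
servo_tool(rows=[[[0, 0, 0, -0.0015, 0.001, 0.01, -1], [0, 0, 0, 0, 0, 0.007, -1], [0, 0, 0, 0, 0, 0.005, -1], [0, 0, 0, 0, 0, 0.003, -1], [0, 0, 0, 0, 0, 0.002, -1], [0, 0, 0, 0, 0, 0, -1]]])

```text
t: 10.27
tcp_pos: [0.59, 0.292, 0.0593]
tool_rot: [0.026, 1.0, 0.0, 0.0]
force: [0.3, 0.7, -0.7]
finger_gap: 0.619
gripper_force: 32.2
```

Run:
```python
from h import *
s,_=st();print(s["ft_torque"])
```

```text
t 10.27 p [0.59   0.292  0.0593] f [ 0.3  0.7 -0.7] gap 0.619 gf 32.2 q [ 0.29  0.81  1.47 -0.    0.86 -1.23]
yaw x 176.98 z [ 0.  0. -1.]
[ 0.0135959  -0.05996653 -0.00626401]
```

Call:
servo_tool(rows=[[[0, 0, 0, 0, 0, 0.0015, -1], [0, 0, 0, 0, 0, 0, 0.6], [0, 0, 0, 0, 0, 0, 0.8], [0, 0, 0, 0, 0, 0, 1], [0, 0, 0, 0, 0, -0.02, 1], [0, 0, 0, 0, 0, -0.03, 1], [0, 0, 0, 0, 0, -0.04, 1], [0, 0, 0, 0, 0, -0.03, 1]]])

```text
t: 10.93
tcp_pos: [0.5905, 0.2921, 0.1799]
tool_rot: [0.026, 1.0, 0.0, 0.001]
force: [0.9, 0.1, -0.2]
finger_gap: 0.995
gripper_force: 0.0
```

Call:
servo_tool(rows=[[[0, 0, 0, 0.0285, -0.0368, 0, 1], [0, 0, 0, 0.0285, -0.0368, 0, 1], [0, 0, 0, 0.0285, -0.0368, 0, 1], [0, 0, 0, 0.0285, -0.0368, 0, 1], [0, 0, 0, 0.0285, -0.0368, 0, 1], [0, 0, 0, 0, 0, 0.02, 1], [0, 0, 0, 0, 0, 0.0, 1], [0, 0, 0, 0, 0, 0, 1]]])

```text
t: 11.6
tcp_pos: [0.4543, 0.134, 0.1578]
tool_rot: [0.027, 1.0, 0.0, -0.0]
force: [0.5, -0.5, 0.5]
finger_gap: 0.996
gripper_force: 0.0
```

Run:
```python
from h import *
st()
t=manip.snapshot("top");s=manip.snapshot("scene")
for a in R0[:3]+[(.59,.291)]:
    z=.072 if a[1]>.2 else .062
    print([(np.round(r.x,4),round(r.fun,3)) for r in (fitroll(i,n,*a,z) for i,n in((t,"top"),(s,"scene")))])
```

```text
t 11.6 p [0.4543 0.134  0.1578] f [ 0.5 -0.5  0.5] gap 0.996 gf 0.0 q [ 0.05  0.48  1.9   0.    0.77 -1.47]
yaw x 176.91 z [-0.  0. -1.]
[(array([0.5458, 0.0032]), np.float64(-0.094)), (array([0.5521, 0.0041]), np.float64(-0.063))]
[(array([0.4482, 0.1737]), np.float64(-0.039)), (array([0.4434, 0.1164]), np.float64(-0.052))]
[(array([0.437 , 0.0028]), np.float64(-0.102)), (array([0.4418, 0.0039]), np.float64(-0.063))]
[(array([0.5898, 0.2941]), np.float64(-0.055)), (array([0.5917, 0.2943]), np.float64(-0.066))]
```

Call:
servo_tool(rows=[[[0, 0, 0, 0.0138, -0.02, 0, 1], [0, 0, 0, 0, 0, 0.03, 1], [0, 0, 0, 0, 0, 0.035, 1], [0, 0, 0, 0, 0, 0.03, 1], [0, 0, 0, 0, 0, 0.0135, 1], [0, 0, 0, 0, 0, 0, 1], [0, 0, 0, 0, 0, 0, 0], [0, 0, 0, 0, 0, 0, -1]]])

```text
t: 12.37
tcp_pos: [0.4405, 0.1154, 0.0501]
tool_rot: [0.026, 1.0, 0.0, 0.001]
force: [-0.0, -0.2, 0.3]
finger_gap: 0.747
gripper_force: 0.0
```

Call:
servo_tool(rows=[[[0, 0, 0, 0, 0, 0, -1], [0, 0, 0, 0, 0, 0, -1], [0, 0, 0, 0, 0, 0, -1], [0, 0, 0, 0, 0, 0, -1], [0, 0, 0, 0, 0, 0, -1]]])

```text
t: 12.78
tcp_pos: [0.4404, 0.1152, 0.0506]
tool_rot: [0.026, 1.0, 0.0, 0.002]
force: [0.4, 2.9, 7.6]
finger_gap: 0.625
gripper_force: 32.1
```

Call:
servo_tool(rows=[[[0, 0, 0, 0, 0, -0.03, -1], [0, 0, 0, 0, 0, -0.035, -1], [0, 0, 0, 0, 0, -0.035, -1], [0, 0, 0, -0.0126, 0.0368, 0, -1], [0, 0, 0, -0.0126, 0.0368, 0, -1], [0, 0, 0, -0.0126, 0.0368, 0, -1], [0, 0, 0, -0.0126, 0.0368, 0, -1], [0, 0, 0, -0.0126, 0.0368, 0, -1]]])

```text
t: 13.45
tcp_pos: [0.5117, 0.2969, 0.15]
tool_rot: [0.026, 1.0, -0.0, 0.0]
force: [1.7, -1.2, -0.8]
finger_gap: 0.625
gripper_force: 32.7
```

Call:
servo_tool(rows=[[[0, 0, 0, 0, 0, 0, -1], [0, 0, 0, 0, 0, 0.03, -1], [0, 0, 0, 0, 0, 0.02, -1], [0, 0, 0, 0, 0, 0.01, -1], [0, 0, 0, 0, 0, 0, -1], [0, 0, 0, 0, 0, 0, -1], [0, 0, 0, 0, 0, 0, -1]]])

```text
t: 14.03
tcp_pos: [0.5125, 0.2953, 0.0904]
tool_rot: [0.027, 1.0, 0.0, 0.001]
force: [-0.2, -0.1, -1.7]
finger_gap: 0.62
gripper_force: 32.6
```

Well aligned. Lowering, releasing, and heading for roll2.

Call:
servo_tool(rows=[[[0, 0, 0, -0.0005, 0, 0.01, -1], [0, 0, 0, 0, 0, 0.01, -1], [0, 0, 0, 0, 0, 0.006, -1], [0, 0, 0, 0, 0, 0.003, -1], [0, 0, 0, 0, 0, 0.002, -1], [0, 0, 0, 0, 0, 0, -1]]])

```text
t: 14.53
tcp_pos: [0.5116, 0.295, 0.0607]
tool_rot: [0.026, 1.0, -0.0, -0.001]
force: [-5.2, -2.3, 17.6]
finger_gap: 0.624
gripper_force: 34.3
```

Call:
servo_tool(rows=[[[0, 0, 0, 0, 0, 0, 0.6], [0, 0, 0, 0, 0, 0, 0.8], [0, 0, 0, 0, 0, 0, 1], [0, 0, 0, 0, 0, 0, 1], [0, 0, 0, 0, 0, -0.02, 1], [0, 0, 0, 0, 0, -0.03, 1], [0, 0, 0, 0, 0, -0.04, 1], [0, 0, 0, 0, 0, -0.03, 1]]])

```text
t: 15.2
tcp_pos: [0.5125, 0.2954, 0.1798]
tool_rot: [0.026, 1.0, 0.0, 0.0]
force: [0.3, 0.9, 0.5]
finger_gap: 0.997
gripper_force: 0.0
```

Call:
servo_tool(rows=[[[0, 0, 0, 0.0116, -0.036, 0, 1], [0, 0, 0, 0.0116, -0.036, 0, 1], [0, 0, 0, 0.0116, -0.036, 0, 1], [0, 0, 0, 0.0116, -0.036, 0, 1], [0, 0, 0, 0.0116, -0.036, 0, 1], [0, 0, 0, 0, 0, 0, 1], [0, 0, 0, 0, 0, 0, 1]]])

```text
t: 15.78
tcp_pos: [0.4443, 0.1172, 0.1782]
tool_rot: [0.028, 1.0, 0.0, -0.001]
force: [-0.5, 0.1, 1.1]
finger_gap: 0.997
gripper_force: 0.0
```

Run:
```python
from h import *
st()
t=manip.snapshot("top");s=manip.snapshot("scene")
for a in [R0[0],R0[2],(.59,.291),(.511,.2955)]:
    z=.072 if a[1]>.2 else .062
    print([(np.round(r.x,4),round(r.fun,3)) for r in (fitroll(i,n,*a,z) for i,n in((t,"top"),(s,"scene")))])
cv2.imwrite("pics/b.png",np.hstack([cv2.resize(t[150:270,140:300],(400,300)),cv2.resize(s[130:280,220:400],(400,300))]))
```

```text
t 15.78 p [0.4443 0.1172 0.1782] f [-0.5  0.1  1.1] gap 0.997 gf 0.0 q [ 0.01  0.43  1.91  0.    0.81 -1.5 ]
yaw x 176.74 z [-0.001  0.    -1.   ]
[(array([0.546 , 0.0031]), np.float64(-0.093)), (array([0.5521, 0.0041]), np.float64(-0.063))]
[(array([0.4369, 0.0028]), np.float64(-0.101)), (array([0.4418, 0.0039]), np.float64(-0.063))]
[(array([0.5895, 0.2942]), np.float64(-0.055)), (array([0.5927, 0.294 ]), np.float64(-0.04))]
[(array([0.5104, 0.2972]), np.float64(-0.05)), (array([0.5132, 0.297 ]), np.float64(-0.058))]
```

View pics/b.png

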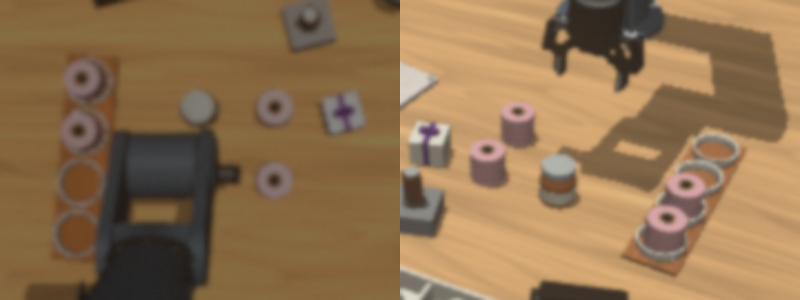

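Two rolls are seated in rings 0 and 1. Roll2 next.

Call:
servo_tool(rows=[[[0, 0, 0, 0, -0.0382, 0, 1], [0, 0, 0, 0, -0.0382, 0, 1], [0, 0, 0, 0, -0.0382, 0, 1], [0, 0, 0, 0, 0, 0.02, 1], [0, 0, 0, 0, 0, 0.02, 1], [0, 0, 0, 0, 0, 0, 1], [0, 0, 0, 0, 0, 0, 1]]])

```text
t: 16.47
tcp_pos: [0.4389, 0.0052, 0.1376]
tool_rot: [0.026, 1.0, 0.0, -0.001]
force: [0.1, 0.2, -0.3]
finger_gap: 1.002
gripper_force: 0.0
```

Call:
servo_tool(rows=[[[0, 0, 0, 0, -0.002, 0.03, 1], [0, 0, 0, 0, 0, 0.03, 1], [0, 0, 0, 0, 0, 0.02, 1], [0, 0, 0, 0, 0, 0.009, 1], [0, 0, 0, 0, 0, 0, 1], [0, 0, 0, 0, 0, 0, 0], [0, 0, 0, 0, 0, 0, -1], [0, 0, 0, 0, 0, 0, -1]]])

```text
t: 17.13
tcp_pos: [0.4397, 0.0022, 0.0507]
tool_rot: [0.026, 1.0, -0.0, 0.002]
force: [-1.0, 1.5, 7.0]
finger_gap: 0.622
gripper_force: 30.2
```

Call:
servo_tool(rows=[[[0, 0, 0, 0, 0, 0, -1], [0, 0, 0, 0, 0, 0, -1], [0, 0, 0, 0, 0, 0, -1], [0, 0, 0, 0, 0, 0, -1], [0, 0, 0, 0, 0, 0, -1]]])

```text
t: 17.55
tcp_pos: [0.4397, 0.0022, 0.0508]
tool_rot: [0.026, 1.0, -0.0, 0.002]
force: [-0.3, 2.0, 7.8]
finger_gap: 0.621
gripper_force: 31.5
```

Call:
servo_tool(rows=[[[0, 0, 0, 0, 0, -0.03, -1], [0, 0, 0, 0, 0, -0.035, -1], [0, 0, 0, 0, 0, -0.035, -1], [0, 0, 0, 0.0024, 0.0371, 0, -1], [0, 0, 0, 0.0024, 0.0371, 0, -1], [0, 0, 0, 0.0024, 0.0371, 0, -1], [0, 0, 0, 0.0024, 0.0371, 0, -1], [0, 0, 0, 0.0024, 0.0371, 0, -1]]])

```text
t: 18.22
tcp_pos: [0.4361, 0.1896, 0.1502]
tool_rot: [0.027, 1.0, 0.0, 0.001]
force: [0.2, 0.2, -1.7]
finger_gap: 0.62
gripper_force: 32.7
```

Call:
servo_tool(rows=[[[0, 0, 0, 0.0024, 0.0371, 0, -1], [0, 0, 0, 0.0024, 0.0371, 0, -1], [0, 0, 0, 0.0024, 0.0371, 0, -1], [0, 0, 0, 0, 0, 0.03, -1], [0, 0, 0, 0, 0, 0.02, -1], [0, 0, 0, 0, 0, 0, -1], [0, 0, 0, 0, 0, 0, -1], [0, 0, 0, 0, 0, 0, -1]]])

```text
t: 18.88
tcp_pos: [0.4356, 0.2995, 0.1003]
tool_rot: [0.027, 1.0, 0.0, 0.001]
force: [-0.1, 0.4, -0.4]
finger_gap: 0.619
gripper_force: 32.6
```

Call:
servo_tool(rows=[[[0, 0, 0, 0, 0, 0.015, -1], [0, 0, 0, 0, 0, 0.012, -1], [0, 0, 0, 0, 0, 0.007, -1], [0, 0, 0, 0, 0, 0.004, -1], [0, 0, 0, 0, 0, 0.002, -1], [0, 0, 0, 0, 0, 0, -1]]])

```text
t: 19.38
tcp_pos: [0.4356, 0.2993, 0.0608]
tool_rot: [0.027, 1.0, 0.0, 0.0]
force: [-1.8, -1.4, 4.0]
finger_gap: 0.625
gripper_force: 33.0
```

Call:
servo_tool(rows=[[[0, 0, 0, 0, 0, 0, 0.6], [0, 0, 0, 0, 0, 0, 0.8], [0, 0, 0, 0, 0, 0, 1], [0, 0, 0, 0, 0, 0, 1], [0, 0, 0, 0, 0, -0.02, 1], [0, 0, 0, 0, 0, -0.03, 1], [0, 0, 0, 0, 0, -0.04, 1], [0, 0, 0, 0, 0, -0.03, 1]]])

```text
t: 20.05
tcp_pos: [0.4353, 0.2997, 0.1812]
tool_rot: [0.026, 1.0, 0.0, 0.0]
force: [1.4, -0.1, -0.7]
finger_gap: 1.001
gripper_force: 0.0
```

Call:
servo_tool(rows=[[[0, 0, 0, -0.0159, -0.0364, 0, 1], [0, 0, 0, -0.0159, -0.0364, 0, 1], [0, 0, 0, -0.0159, -0.0364, 0, 1], [0, 0, 0, -0.0159, -0.0364, 0, 1], [0, 0, 0, -0.0159, -0.0364, 0, 1], [0, 0, 0, 0, 0, 0, 1]]])

```text
t: 20.55
tcp_pos: [0.5088, 0.1078, 0.1797]
tool_rot: [0.03, 1.0, -0.001, 0.002]
force: [0.3, 0.1, -0.1]
finger_gap: 0.999
gripper_force: 0.0
```

Run:
```python
from h import *
st()
t=manip.snapshot("top");s=manip.snapshot("scene")
for a in [R0[0],(.59,.291),(.511,.2955),(.433,.3)]:
    z=.072 if a[1]>.2 else .062
    print([(np.round(r.x,4),round(r.fun,3)) for r in (fitroll(i,n,*a,z) for i,n in((t,"top"),(s,"scene")))])
```

```text
t 20.55 p [0.5088 0.1078 0.1797] f [ 0.3  0.1 -0.1] gap 0.999 gf 0.0 q [-0.01  0.49  1.77 -0.    0.88 -1.51]
yaw x 176.61 z [ 0.005 -0.002 -1.   ]
[(array([0.5458, 0.0033]), np.float64(-0.095)), (array([0.5516, 0.0042]), np.float64(-0.066))]
[(array([0.5896, 0.2941]), np.float64(-0.054)), (array([0.5926, 0.2941]), np.float64(-0.04))]
[(array([0.5102, 0.2972]), np.float64(-0.051)), (array([0.5142, 0.2969]), np.float64(-0.034))]
[(array([0.4334, 0.3012]), np.float64(-0.053)), (array([0.4369, 0.3011]), np.float64(-0.054))]
```

Call:
servo_tool(rows=[[[0, 0, 0, -0.0147, -0.0342, 0, 1], [0, 0, 0, -0.0147, -0.0342, 0, 1], [0, 0, 0, -0.0147, -0.0342, 0, 1], [0, 0, 0, 0, 0, 0.02, 1], [0, 0, 0, 0, 0, 0.02, 1], [0, 0, 0, 0, 0, 0, 1], [0, 0, 0, 0, 0, 0, 1]]])

```text
t: 21.23
tcp_pos: [0.5421, 0.0105, 0.1385]
tool_rot: [0.026, 1.0, 0.0, -0.002]
force: [0.5, -0.2, -0.7]
finger_gap: 1.0
gripper_force: 0.0
```

Correct by (+5, -7.5) mm and grasp.

Call:
servo_tool(rows=[[[0, 0, 0, -0.005, -0.007, 0.02, 1], [0, 0, 0, 0, 0, 0.03, 1], [0, 0, 0, 0, 0, 0.03, 1], [0, 0, 0, 0, 0, 0.009, 1], [0, 0, 0, 0, 0, 0, 1], [0, 0, 0, 0, 0, 0, 0], [0, 0, 0, 0, 0, 0, -1], [0, 0, 0, 0, 0, 0, -1]]])

```text
t: 21.9
tcp_pos: [0.5495, 0.0017, 0.0524]
tool_rot: [0.026, 1.0, -0.0, 0.002]
force: [-1.8, 1.1, 6.4]
finger_gap: 0.625
gripper_force: 30.7
```

Call:
servo_tool(rows=[[[0, 0, 0, 0, 0, 0, -1], [0, 0, 0, 0, 0, 0, -1], [0, 0, 0, 0, 0, 0, -1], [0, 0, 0, 0, 0, 0, -1], [0, 0, 0, 0, 0, 0, -1]]])

```text
t: 22.32
tcp_pos: [0.5495, 0.0017, 0.0524]
tool_rot: [0.026, 1.0, -0.0, 0.002]
force: [-0.1, 1.8, 7.0]
finger_gap: 0.621
gripper_force: 31.7
```

Call:
servo_tool(rows=[[[0, 0, 0, 0, 0, -0.03, -1], [0, 0, 0, 0, 0, -0.035, -1], [0, 0, 0, 0, 0, -0.035, -1], [0, 0, 0, 0.0258, 0.0365, 0, -1], [0, 0, 0, 0.0258, 0.0365, 0, -1], [0, 0, 0, 0.0258, 0.0365, 0, -1], [0, 0, 0, 0.0258, 0.0365, 0, -1], [0, 0, 0, 0.0258, 0.0365, 0, -1]]])

```text
t: 22.98
tcp_pos: [0.436, 0.179, 0.1512]
tool_rot: [0.027, 1.0, 0.0, 0.001]
force: [1.6, 0.8, -1.2]
finger_gap: 0.62
gripper_force: 32.6
```

Call:
servo_tool(rows=[[[0, 0, 0, 0.0258, 0.0365, 0, -1], [0, 0, 0, 0.0258, 0.0365, 0, -1], [0, 0, 0, 0.0258, 0.0365, 0, -1], [0, 0, 0, 0, 0, 0, -1], [0, 0, 0, 0, 0, 0, -1], [0, 0, 0, 0, 0, 0, -1]]])

```text
t: 23.48
tcp_pos: [0.3708, 0.2837, 0.1508]
tool_rot: [0.026, 1.0, 0.0, 0.001]
force: [-0.0, -0.3, -1.9]
finger_gap: 0.621
gripper_force: 32.6
```

Call:
servo_tool(rows=[[[0, 0, 0, 0.013, 0.02, 0, -1], [0, 0, 0, 0, 0, 0.02, -1], [0, 0, 0, 0, 0, 0.02, -1], [0, 0, 0, 0, 0, 0.01, -1], [0, 0, 0, 0, 0, 0, -1], [0, 0, 0, 0, 0, 0, -1]]])

```text
t: 23.98
tcp_pos: [0.3597, 0.303, 0.1001]
tool_rot: [0.028, 1.0, -0.0, -0.0]
force: [-0.1, 0.8, -0.6]
finger_gap: 0.626
gripper_force: 32.6
```

Call:
servo_tool(rows=[[[0, 0, 0, 0.001, 0.001, 0.015, -1], [0, 0, 0, 0, 0, 0.012, -1], [0, 0, 0, 0, 0, 0.007, -1], [0, 0, 0, 0, 0, 0.003, -1], [0, 0, 0, 0, 0, 0.0015, -1], [0, 0, 0, 0, 0, 0, -1]]])

```text
t: 24.48
tcp_pos: [0.3582, 0.3052, 0.0625]
tool_rot: [0.027, 1.0, 0.0, 0.001]
force: [0.3, -0.7, -0.8]
finger_gap: 0.621
gripper_force: 32.5
```

Call:
servo_tool(rows=[[[0, 0, 0, 0, 0, 0, 0.6], [0, 0, 0, 0, 0, 0, 0.8], [0, 0, 0, 0, 0, 0, 1], [0, 0, 0, 0, 0, 0, 1], [0, 0, 0, 0, 0, -0.02, 1], [0, 0, 0, 0, 0, -0.03, 1], [0, 0, 0, 0, 0, -0.04, 1], [0, 0, 0, 0, 0, -0.03, 1]]])

```text
t: 25.15
tcp_pos: [0.3575, 0.3054, 0.1838]
tool_rot: [0.026, 1.0, 0.0, 0.0]
force: [0.9, 0.5, 0.3]
finger_gap: 1.004
gripper_force: 0.0
```

Call:
servo_tool(rows=[[[0, 0, 7, 0, 0, 0, 1], [0, 0, 7, 0, 0, 0, 1], [0, 0, 7, 0, 0, 0, 1], [0, 0, 7, 0, 0, 0, 1], [0, 0, 7, 0, 0, 0, 1], [0, 0, 7, 0, 0, 0, 1], [0, 0, 7, 0, 0, 0, 1], [0, 0, 7, 0, 0, 0, 1]]])

```text
t: 25.82
tcp_pos: [0.3573, 0.3053, 0.1819]
tool_rot: [0.495, 0.869, -0.0, -0.0]
force: [-0.4, 0.5, -0.2]
finger_gap: 1.005
gripper_force: 0.0
```

Call:
servo_tool(rows=[[[0, 0, 6, 0, 0, 0, 1], [0, 0, 6, 0, 0, 0, 1], [0, 0, 6, 0, 0, 0, 1], [0, 0, 0, -0.0347, 0.0194, 0, 1], [0, 0, 0, -0.0347, 0.0194, 0, 1], [0, 0, 0, -0.0347, 0.0194, 0, 1], [0, 0, 0, -0.0347, 0.0194, 0, 1], [0, 0, 0, -0.0347, 0.0194, 0, 1]]])

```text
t: 26.48
tcp_pos: [0.4917, 0.1566, 0.1819]
tool_rot: [0.623, 0.783, -0.0, -0.0]
force: [0.5, 0.4, -0.4]
finger_gap: 1.001
gripper_force: 0.0
```

Run:
```python
from h import *
st()
t=manip.snapshot("top");s=manip.snapshot("scene")
for a in [(.59,.291),(.511,.2955),(.433,.3),(.355,.304)]:
    print([(np.round(r.x,4),round(r.fun,3)) for r in (fitroll(i,n,*a,.072) for i,n in((t,"top"),(s,"scene")))])
cv2.imwrite("pics/c.png",np.hstack([cv2.resize(t[160:260,140:273],(400,300)),cv2.resize(s[180:280,300:400],(400,400))[:300]]))
```

```text
t 26.48 p [0.4917 0.1566 0.1819] f [ 0.5  0.4 -0.4] gap 1.001 gf 0.0 q [ 0.09  0.48  1.77  0.    0.89 -0.14]
yaw x 102.99 z [-0.  0. -1.]
[(array([0.5908, 0.2941]), np.float64(-0.052)), (array([0.5922, 0.2936]), np.float64(-0.039))]
[(array([0.51  , 0.2993]), np.float64(-0.037)), (array([0.5139, 0.2961]), np.float64(-0.034))]
[(array([0.433 , 0.3047]), np.float64(-0.041)), (array([0.4375, 0.3001]), np.float64(-0.031))]
[(array([0.3552, 0.3101]), np.float64(-0.045)), (array([0.3592, 0.3068]), np.float64(-0.061))]
```

View pics/c.png

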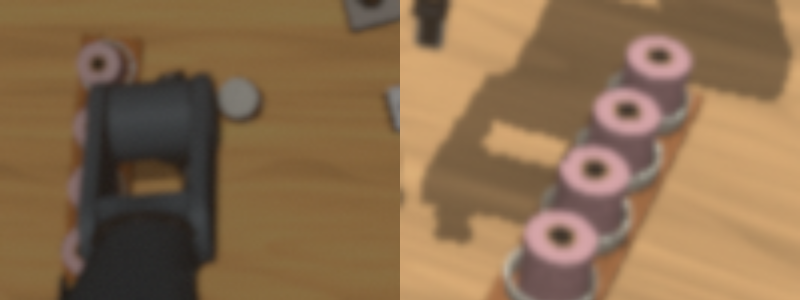

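All four rolls stand in their rings. Now to the puller.

Call:
servo_tool(rows=[[[0, 0, 0, -0.0347, 0.0196, 0, 1], [0, 0, 0, -0.0347, 0.0196, 0, 1], [0, 0, 0, -0.0347, 0.0196, 0, 1], [0, 0, 0, -0.0347, 0.0196, 0, 1], [0, 0, 0, -0.0347, 0.0196, 0, 1], [0, 0, 0, -0.0347, 0.0196, 0, 1], [0, 0, 0, -0.0347, 0.0196, 0, 1], [0, 0, 0, 0, 0, 0, 1]]], squeeze=40)

```text
t: 27.25
tcp_pos: [0.6845, -0.0541, 0.182]
tool_rot: [0.625, 0.781, 0.001, 0.004]
force: [1.2, -0.7, -0.3]
finger_gap: 0.995
gripper_force: 0.0
```

Call:
servo_tool(rows=[[[0, 0, 0, 0, 0, 0, 1], [0, 0, 0, 0, 0, 0, 0.4]]])

```text
t: 27.42
tcp_pos: [0.678, -0.047, 0.1811]
tool_rot: [0.623, 0.782, -0.0, -0.001]
force: [-0.9, -0.6, 0.0]
finger_gap: 0.884
gripper_force: 0.0
```

Call:
servo_tool(rows=[[[0, 0, 0, -0.002, 0.0005, 0.03, 0.4], [0, 0, 0, 0, 0, 0.03, 0.4], [0, 0, 0, 0, 0, 0.03, 0.4], [0, 0, 0, 0, 0, 0.012, 0.4], [0, 0, 0, 0, 0, 0, 0.4], [0, 0, 0, 0, 0, 0, 0], [0, 0, 0, 0, 0, 0, -1], [0, 0, 0, 0, 0, 0, -1]]])

```text
t: 28.08
tcp_pos: [0.6815, -0.0496, 0.0823]
tool_rot: [0.623, 0.783, 0.001, 0.002]
force: [0.3, -0.4, -1.1]
finger_gap: 0.374
gripper_force: 39.7
```

Call:
servo_tool(rows=[[[0, 0, 0, 0, 0, 0, -1], [0, 0, 0, 0, 0, 0, -1], [0, 0, 0, 0, 0, 0, -1], [0, 0, 0, 0, 0, 0, -1], [0, 0, 0, 0, 0, 0, -1], [0, 0, 0, 0, 0, 0, -1]]])

```text
t: 28.58
tcp_pos: [0.6816, -0.0497, 0.0822]
tool_rot: [0.623, 0.782, 0.001, 0.002]
force: [-0.1, 1.5, 6.6]
finger_gap: 0.371
gripper_force: 40.1
```

Run:
```python
from h import *
s,_=st();print(s["ft_torque"])
```

```text
t 28.58 p [ 0.6816 -0.0497  0.0822] f [-0.1  1.5  6.6] gap 0.371 gf 40.1 q [-0.24  0.8   1.4   0.    0.94 -0.46]
yaw x 102.96 z [ 0.004 -0.    -1.   ]
[ 0.26016684  0.07938904 -0.0022828 ]
```

The jaws stopped at about 32 mm, so the handle (24 mm square) sits about 25° off the jaws. I'll open, turn and regrip.

Call:
servo_tool(rows=[[[0, 0, 0, 0, 0, 0, 0.2], [0, 0, 0, 0, 0, 0, 0.2], [0, 0, 6, 0, 0, 0, 0.2], [0, 0, 6, 0, 0, 0, 0.2], [0, 0, 6, 0, 0, 0, 0.2], [0, 0, 6, 0, 0, 0, 0.2], [0, 0, 0, 0, 0, 0, 0.2], [0, 0, 0, 0, 0, 0, -1]]])

```text
t: 29.25
tcp_pos: [0.68, -0.0499, 0.0795]
tool_rot: [0.771, 0.637, -0.0, -0.0]
force: [0.0, 0.5, -0.4]
finger_gap: 0.474
gripper_force: 0.0
```

Call:
servo_tool(rows=[[[0, 0, 0, 0, 0, 0, -1], [0, 0, 0, 0, 0, 0, -1], [0, 0, 0, 0, 0, 0, -1], [0, 0, 0, 0, 0, 0, -1], [0, 0, 0, 0, 0, 0, -1], [0, 0, 0, 0, 0, 0, -1]]])

```text
t: 29.75
tcp_pos: [0.6804, -0.0498, 0.08]
tool_rot: [0.772, 0.636, 0.0, 0.0]
force: [0.5, -0.7, 0.1]
finger_gap: 0.359
gripper_force: 39.4
```

Run:
```python
from h import *
s,_=st();print(s["ft_torque"])
```

```text
t 29.75 p [ 0.6804 -0.0498  0.08  ] f [ 0.5 -0.7  0.1] gap 0.359 gf 39.4 q [-0.24  0.81  1.4  -0.    0.94 -0.04]
yaw x 78.99 z [ 0. -0. -1.]
[-0.04675147 -0.05886977  0.02331893]
```

Call:
servo_tool(rows=[[[0, 0, 0, 0, 0, 0, 0.2], [0, 0, 0, 0, 0, 0, 0.2], [0, 0, 6.6, 0, 0, 0, 0.2], [0, 0, 6.6, 0, 0, 0, 0.2], [0, 0, 6.6, 0, 0, 0, 0.2], [0, 0, 6.6, 0, 0, 0, 0.2], [0, 0, 6.6, 0, 0, 0, 0.2], [0, 0, 0, 0, 0, 0, -1]]])

```text
t: 30.42
tcp_pos: [0.6799, -0.0496, 0.0796]
tool_rot: [0.921, 0.39, -0.0, -0.0]
force: [0.4, -0.8, -0.1]
finger_gap: 0.475
gripper_force: 0.0
```

Call:
servo_tool(rows=[[[0, 0, 0, 0, 0, 0, -1], [0, 0, 0, 0, 0, 0, -1], [0, 0, 0, 0, 0, 0, -1], [0, 0, 0, 0, 0, 0, -1], [0, 0, 0, 0, 0, 0, -1], [0, 0, 0, 0, 0, 0, -1]]])

```text
t: 30.92
tcp_pos: [0.6801, -0.0497, 0.0798]
tool_rot: [0.921, 0.391, -0.0, -0.0]
force: [-0.7, 0.4, -0.5]
finger_gap: 0.274
gripper_force: 39.6
```

Run:
```python
from h import *
s,_=st();print(s["ft_torque"])
```

```text
t 30.92 p [ 0.6801 -0.0497  0.0798] f [-0.7  0.4 -0.5] gap 0.274 gf 39.6 q [-0.24  0.81  1.4   0.    0.94  0.53]
yaw x 46.0 z [-0.  0. -1.]
[ 0.03780504 -0.01734088 -0.01784321]
```

The grip is flat now (24 mm). I'll lift, align the tool y axis with the spring direction and move over the pull eye.

Call:
servo_tool(rows=[[[0, 0, 0, 0, 0, 0, -1], [0, 0, 0, 0, 0, -0.02, -1], [0, 0, 0, 0, 0, -0.03, -1], [0, 0, 0, 0, 0, -0.035, -1], [0, 0, 0, 0, 0, -0.035, -1], [0, 0, -6.7, 0, 0, -0.02, -1], [0, 0, -6.7, 0, 0, 0, -1], [0, 0, -6.7, 0, 0, 0, -1]]], squeeze=90)

```text
t: 31.58
tcp_pos: [0.681, -0.0499, 0.2222]
tool_rot: [0.837, 0.548, 0.001, 0.001]
force: [-0.9, 0.2, -1.4]
finger_gap: 0.266
gripper_force: 87.9
```

Call:
servo_tool(rows=[[[0, 0, -6.7, 0, 0, 0, -1], [0, 0, -6.7, 0, 0, 0, -1], [0, 0, 0, -0.037, -0.012, 0, -1], [0, 0, 0, -0.037, -0.012, 0, -1], [0, 0, 0, -0.037, -0.012, 0, -1], [0, 0, 0, -0.037, -0.012, 0, -1], [0, 0, 0, -0.037, -0.012, 0, -1], [0, 0, 0, -0.037, -0.012, 0, -1]]])

```text
t: 32.25
tcp_pos: [0.5674, -0.2559, 0.2194]
tool_rot: [0.769, 0.639, -0.0, -0.001]
force: [-0.3, 0.2, -1.3]
finger_gap: 0.27
gripper_force: 88.3
```

Run:
```python
from h import *
st()
t=manip.snapshot("top");s=manip.snapshot("scene")
f=lambda a:(255*np.clip(a/np.percentile(a,98),0,1)**1.6).astype(np.uint8)
a=cv2.resize(f(t[195:255,320:358].astype(float)),None,fx=10,fy=10,interpolation=cv2.INTER_CUBIC)
b=cv2.resize(f(s[138:188,165:207].astype(float)),None,fx=9.8,fy=12,interpolation=cv2.INTER_CUBIC)
cv2.imwrite("pics/d.png",np.hstack([a,b[:600,:412]]));cv2.imwrite("pics/top_d.png",t);cv2.imwrite("pics/scene_d.png",s)
```

```text
t 32.25 p [ 0.5674 -0.2559  0.2194] f [-0.3  0.2 -1.3] gap 0.27 gf 88.3 q [-0.6   0.56  1.47  0.    1.11 -0.42]
yaw x 79.5 z [-0.001  0.001 -1.   ]
```

View pics/d.png

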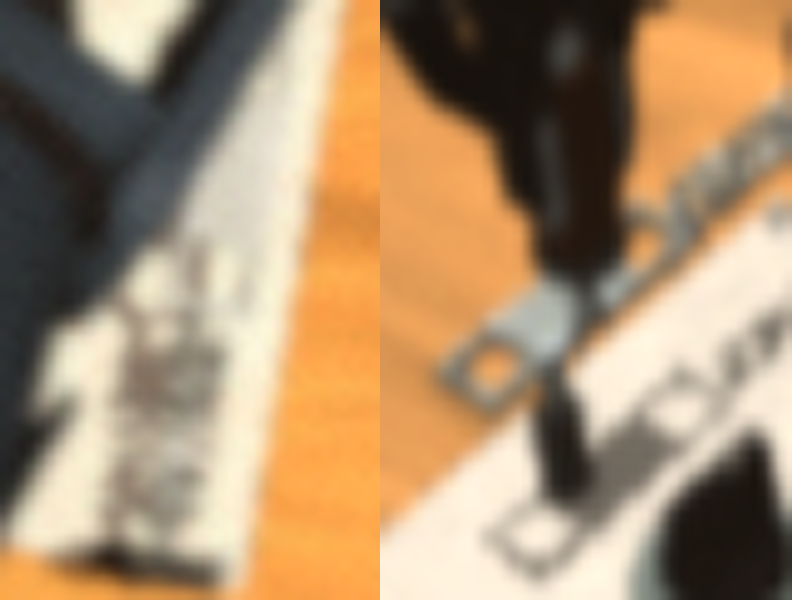

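Run:
```python
from h import *
print(bp("scene",176.2-.45,168.8-.45,.075), bp("scene",183.7,178.8,.012))
d=np.array([.9836,-.1805]);pe=np.array([.5135,-.3575]);print("post from pe",pe-.026*d,"lug",pe-(.026+.163)*d, "knobdist")
for p in [(.488,-.3528)]: print(projn("scene",np.array([[*p,.012],[*p,.064]])).T, projn("top",np.array([[*p,.012],[*p,.064]])).T)
```

```text
[ 0.51806458 -0.35283461] [ 0.49542875 -0.34372716]
post from pe [ 0.4879264 -0.352807 ] lug [ 0.3275996 -0.3233855] knobdist
[[182.82930078 177.0586263 ]
 [180.86905406 166.24247262]] [[341.48166931 209.18751084]
 [344.07243708 208.46125961]]
```

Call:
servo_tool(rows=[[[0, 0, 0, -0.0362, -0.0115, 0, -1], [0, 0, 0, -0.0362, -0.0115, 0, -1], [0, 0, 0, -0.0362, -0.0115, 0, -1], [0, 0, 0, 0, 0, 0.025, -1], [0, 0, 0, 0, 0, 0.025, -1], [0, 0, 0, 0, 0, 0, -1], [0, 0, 0, 0, 0, 0, -1], [0, 0, 0, 0, 0, 0, -1]]])

```text
t: 33.02
tcp_pos: [0.5158, -0.355, 0.1705]
tool_rot: [0.769, 0.64, 0.0, 0.0]
force: [-0.2, 0.6, -0.2]
finger_gap: 0.272
gripper_force: 88.4
```

Run:
```python
from h import *
st()
s=manip.snapshot("scene");cv2.imwrite("pics/scene_e.png",s)
f=lambda a:(255*np.clip(a/np.percentile(a,98),0,1)**1.2).astype(np.uint8)
b=cv2.resize(f(s[138:188,155:205].astype(float)),None,fx=12,fy=12,interpolation=cv2.INTER_CUBIC)
cv2.imwrite("pics/e.png",b)
```

```text
t 33.02 p [ 0.5158 -0.355   0.1705] f [-0.2  0.6 -0.2] gap 0.272 gf 88.4 q [-0.78  0.62  1.5   0.    1.01 -0.6 ]
yaw x 79.53 z [ 0.001 -0.    -1.   ]
```

View pics/e.png

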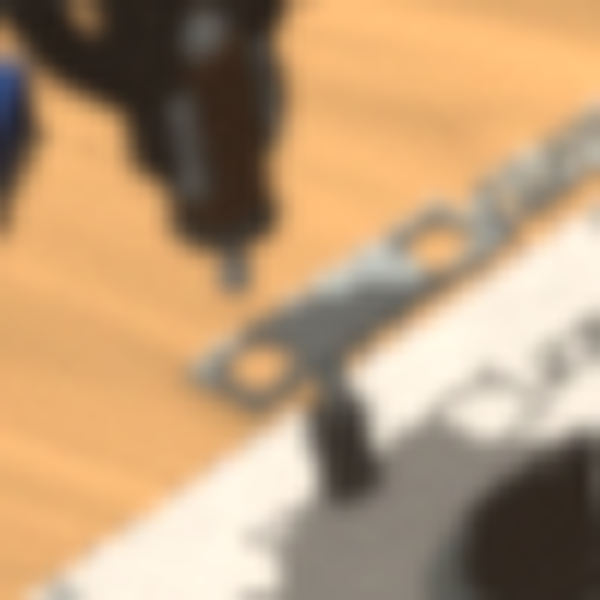

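The ball is at (235,278), the pull-eye hole at (260,370) and the spring eye at (440,243). I can calibrate the scene camera bias from the known ball position.

Run:
```python
from h import *
px=lambda x,y:(155+(x+.5)/12-.5,138+(y+.5)/12-.5)
b=bp("scene",*px(235,275),.1107);print("ball seen",b,"bias",b-[.5158,-.355])
for n,q,z in(("pull",(260,370),.075),("spring",(440,243),.075),("postbot",(350,492),.012)):
    print(n,bp("scene",*px(*q),z),bp("scene",*px(*q),z)-(b-[.5158,-.355]))
```

```text
ball seen [ 0.51796142 -0.35340533] bias [0.00216142 0.00159467]
pull [ 0.51747062 -0.35121163] [ 0.5153092 -0.3528063]
spring [ 0.43849425 -0.33769335] [ 0.43633284 -0.33928802]
postbot [ 0.49410749 -0.34458948] [ 0.49194607 -0.34618415]
```

Call:
servo_tool(rows=[[[0, 0, 0, 0, -0.001, 0.015, -1], [0, 0, 0, 0, 0, 0.01, -1], [0, 0, 0, 0, 0, 0.01, -1], [0, 0, 0, 0, 0, 0.008, -1], [0, 0, 0, 0, 0, 0.005, -1], [0, 0, 0, 0, 0, 0, -1], [0, 0, 0, 0, 0, 0, -1]]])

```text
t: 33.65
tcp_pos: [0.5141, -0.355, 0.1215]
tool_rot: [0.769, 0.639, -0.0, -0.0]
force: [-0.3, 0.7, -1.5]
finger_gap: 0.269
gripper_force: 88.4
```

Run:
```python
from h import *
st()
s=manip.snapshot("scene");t=manip.snapshot("top")
f=lambda a:(255*np.clip(a/np.percentile(a,98),0,1)**1.2).astype(np.uint8)
b=cv2.resize(f(s[138:188,155:205].astype(float)),None,fx=10,fy=10,interpolation=cv2.INTER_CUBIC)
c=cv2.resize(f(t[190:250,325:353].astype(float)),None,fx=8.35,fy=8.35,interpolation=cv2.INTER_CUBIC)
cv2.imwrite("pics/f.png",np.hstack([b,c[:500]]))
```

```text
t 33.65 p [ 0.5141 -0.355   0.1215] f [-0.3  0.7 -1.5] gap 0.269 gf 88.4 q [-0.78  0.69  1.54  0.    0.92 -0.6 ]
yaw x 79.47 z [-0.  0. -1.]
```

View pics/f.png

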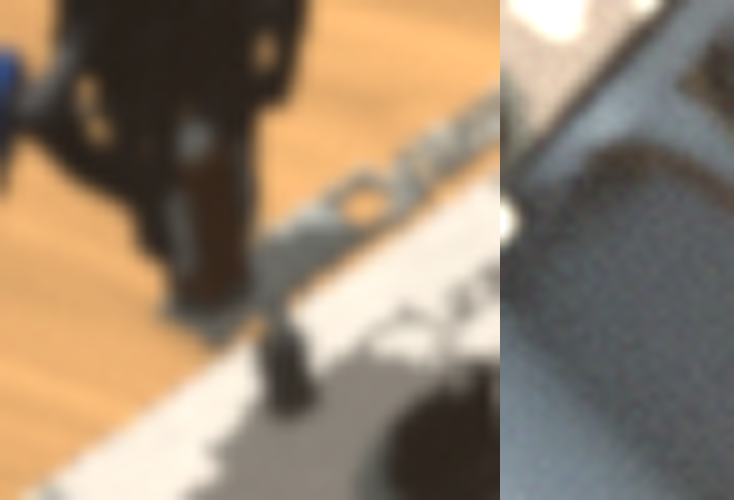

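The prong is in the pull eye and the link is undisturbed. Stretching along tool +y.

Call:
servo_tool(rows=[[[0, 0, 0, 0, 0.01, 0, -1], [0, 0, 0, 0, 0.01, 0, -1], [0, 0, 0, 0, 0.012, 0, -1], [0, 0, 0, 0, 0.012, 0, -1], [0, 0, 0, 0, 0.01, 0, -1], [0, 0, 0, 0, 0.006, 0, -1], [0, 0, 0, 0, 0, 0, -1], [0, 0, 0, 0, 0, 0, -1]]])

```text
t: 34.42
tcp_pos: [0.5712, -0.3647, 0.1207]
tool_rot: [0.769, 0.64, -0.001, -0.003]
force: [-6.7, 1.6, -2.5]
finger_gap: 0.27
gripper_force: 88.6
```

Run:
```python
from h import *
s,_=st();print(s["ft_torque"])
s=manip.snapshot("scene");t=manip.snapshot("top")
f=lambda a:(255*np.clip(a/np.percentile(a,98),0,1)**1.2).astype(np.uint8)
b=cv2.resize(f(s[138:198,150:210].astype(float)),None,fx=10,fy=10,interpolation=cv2.INTER_CUBIC)
cv2.imwrite("pics/g.png",b)
```

```text
t 34.42 p [ 0.5712 -0.3647  0.1207] f [-6.7  1.6 -2.5] gap 0.27 gf 88.6 q [-0.73  0.75  1.39 -0.    1.01 -0.55]
yaw x 79.54 z [-0.007  0.003 -1.   ]
[0.23474899 1.29799901 0.0649291 ]
```

View pics/g.png

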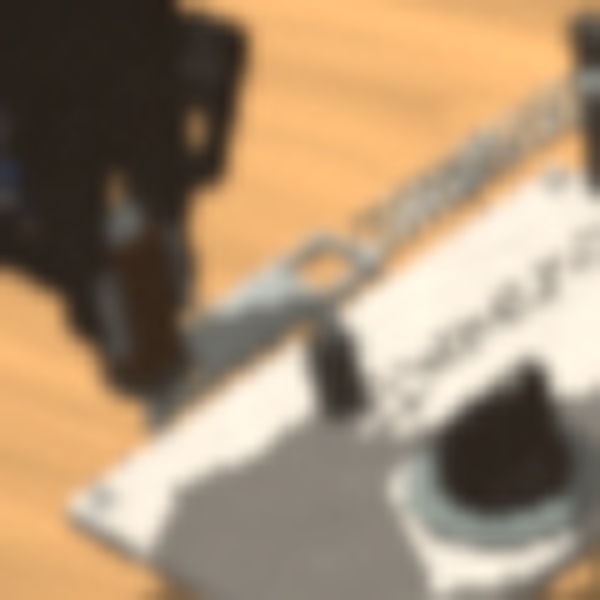

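Call:
servo_tool(rows=[[[0, 0, 0, 0, 0.001, 0.005, -1], [0, 0, 0, 0, 0, 0.005, -1], [0, 0, 0, 0, 0, 0.005, -1], [0, 0, 0, 0, 0, 0.004, -1], [0, 0, 0, 0, 0, 0, -1]]])

```text
t: 34.93
tcp_pos: [0.5712, -0.3646, 0.101]
tool_rot: [0.769, 0.64, -0.002, -0.004]
force: [-6.8, 1.7, -1.3]
finger_gap: 0.273
gripper_force: 88.6
```

Call:
servo_tool(rows=[[[0, 0, 0, 0, 0, 0.005, -1], [0, 0, 0, 0, 0, 0.004, -1], [0, 0, 0, 0, 0, 0.003, -1], [0, 0, 0, 0, 0, 0, -1], [0, 0, 0, 0, 0, 0, -1]]])

```text
t: 35.35
tcp_pos: [0.5716, -0.3649, 0.0898]
tool_rot: [0.769, 0.639, -0.001, -0.004]
force: [-6.9, 1.4, -1.2]
finger_gap: 0.268
gripper_force: 88.7
```

Run:
```python
from h import *
s,_=st();print(s["ft_torque"])
```

```text
t 35.35 p [ 0.5716 -0.3649  0.0898] f [-6.9  1.4 -1.2] gap 0.268 gf 88.7 q [-0.73  0.79  1.4  -0.    0.96 -0.55]
yaw x 79.51 z [-0.007  0.004 -1.   ]
[0.27249021 1.25399762 0.04190004]
```

Call:
servo_tool(rows=[[[0, 0, 0, 0, 0, 0.004, -1], [0, 0, 0, 0, 0, 0.002, -1], [0, 0, 0, 0, 0, 0, -1], [0, 0, 0, 0, 0, 0, -1]]])

```text
t: 35.68
tcp_pos: [0.5716, -0.365, 0.084]
tool_rot: [0.769, 0.64, -0.001, -0.004]
force: [-7.4, 1.3, 0.5]
finger_gap: 0.271
gripper_force: 88.7
```

Run:
```python
from h import *
s,_=st();print(s["ft_torque"])
s=manip.snapshot("scene")
f=lambda a:(255*np.clip(a/np.percentile(a,98),0,1)**1.2).astype(np.uint8)
b=cv2.resize(f(s[142:192,155:205].astype(float)),None,fx=12,fy=12,interpolation=cv2.INTER_CUBIC)
cv2.imwrite("pics/i.png",b)
```

```text
t 35.68 p [ 0.5716 -0.365   0.084 ] f [-7.4  1.3  0.5] gap 0.271 gf 88.7 q [-0.73  0.8   1.4  -0.    0.95 -0.55]
yaw x 79.51 z [-0.007  0.004 -1.   ]
[0.22727758 1.31032943 0.00179476]
```

View pics/i.png

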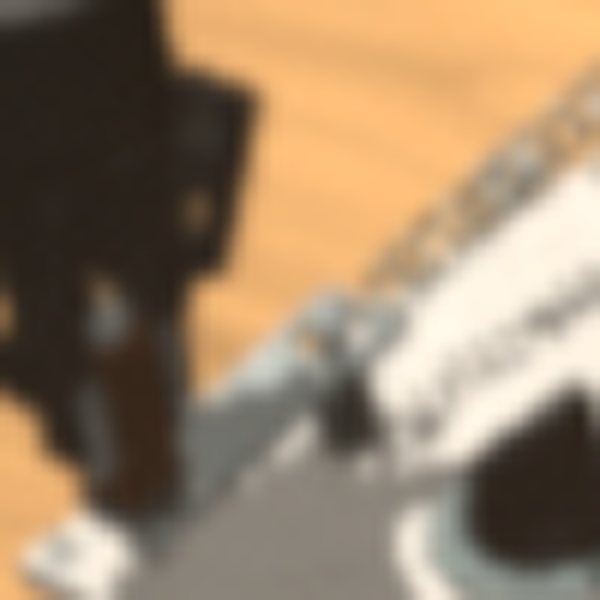

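The post head shows inside the spring eye at (335,320). Easing off while holding it down.

Call:
servo_tool(rows=[[[0, 0, 0, 0, -0.004, 0, -1], [0, 0, 0, 0, -0.004, 0, -1], [0, 0, 0, 0, -0.003, 0, -1], [0, 0, 0, 0, 0, 0, -1], [0, 0, 0, 0, 0, 0, -1]]])

```text
t: 36.15
tcp_pos: [0.5643, -0.3649, 0.0853]
tool_rot: [0.769, 0.639, 0.0, 0.001]
force: [-1.0, 0.6, -2.5]
finger_gap: 0.269
gripper_force: 88.7
```

Call:
servo_tool(rows=[[[0, 0, 0, 0, -0.004, 0, -1], [0, 0, 0, 0, 0, 0, -1], [0, 0, 0, 0, 0, 0, -1]]])

```text
t: 36.4
tcp_pos: [0.5595, -0.3636, 0.0849]
tool_rot: [0.769, 0.639, 0.0, 0.0]
force: [-0.1, -0.4, -1.7]
finger_gap: 0.271
gripper_force: 88.7
```

Call:
servo_tool(rows=[[[0, 0, 0, 0, -0.002, 0, -1], [0, 0, 0, 0, 0, -0.005, -1], [0, 0, 0, 0, 0, -0.01, -1], [0, 0, 0, 0, 0, -0.01, -1], [0, 0, 0, 0, 0, -0.01, -1], [0, 0, 0, 0, 0, 0, -1]]])

```text
t: 36.9
tcp_pos: [0.5589, -0.3645, 0.1234]
tool_rot: [0.769, 0.639, 0.0, 0.003]
force: [0.5, -0.7, -1.5]
finger_gap: 0.271
gripper_force: 88.7
```

Call:
servo_tool(rows=[[[0, 0, 0, 0, 0, -0.02, -1], [0, 0, 0, 0, 0, -0.03, -1], [0, 0, 0, 0, 0, -0.03, -1], [0, 0, 0, 0, 0, -0.03, -1], [0, 0, 0, 0.037, 0.012, 0, -1], [0, 0, 0, 0.037, 0.012, 0, -1], [0, 0, 0, 0.037, 0.012, 0, -1], [0, 0, 0, 0.037, 0.012, 0, -1]]])

```text
t: 37.57
tcp_pos: [0.632, -0.2253, 0.2307]
tool_rot: [0.769, 0.639, 0.0, 0.0]
force: [0.2, 0.0, -1.0]
finger_gap: 0.272
gripper_force: 88.8
```

Run:
```python
from h import *
st()
s=manip.snapshot("scene");t=manip.snapshot("top")
for a in [(.59,.291),(.511,.2955),(.433,.3),(.355,.304)]:
    print([(np.round(r.x,4),round(r.fun,3)) for r in (fitroll(i,n,*a,.072) for i,n in((t,"top"),(s,"scene")))])
f=lambda a:(255*np.clip(a/np.percentile(a,98),0,1)**1.2).astype(np.uint8)
b=cv2.resize(f(s[142:192,155:205].astype(float)),None,fx=8,fy=8,interpolation=cv2.INTER_CUBIC)
c=cv2.resize(s[130:280,150:400],(400,240))
cv2.imwrite("pics/j.png",np.hstack([b[:400],np.vstack([c,np.zeros((160,400,3),np.uint8)])]))
```

```text
t 37.57 p [ 0.632  -0.2253  0.2307] f [ 0.2  0.  -1. ] gap 0.272 gf 88.8 q [-0.51  0.61  1.33  0.    1.2  -0.32]
yaw x 79.4 z [ 0.001 -0.    -1.   ]
[(array([0.5895, 0.2941]), np.float64(-0.053)), (array([0.5926, 0.2941]), np.float64(-0.04))]
[(array([0.5101, 0.2971]), np.float64(-0.051)), (array([0.5143, 0.2968]), np.float64(-0.033))]
[(array([0.4335, 0.3012]), np.float64(-0.053)), (array([0.438 , 0.3014]), np.float64(-0.032))]
[(array([0.3553, 0.307 ]), np.float64(-0.056)), (array([0.361 , 0.3072]), np.float64(-0.065))]
```

View pics/j.png

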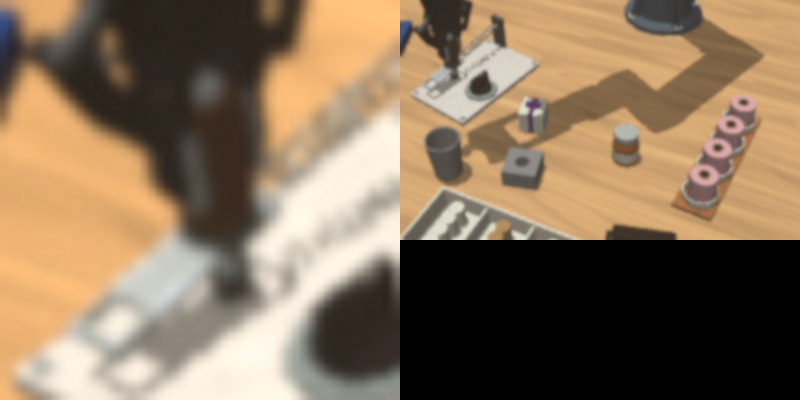

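The spring link stays stretched and low at the post. Now returning the puller to its stand.

Call:
servo_tool(rows=[[[0, 0, 0, 0.0363, 0.0031, 0, -1], [0, 0, 0, 0.0363, 0.0031, 0, -1], [0, 0, 0, 0.0363, 0.0031, 0, -1], [0, 0, 0, 0.0363, 0.0031, 0, -1], [0, 0, 0, 0.0363, 0.0031, 0, -1], [0, 0, 0, 0, 0, 0.03, -1], [0, 0, 0, 0, 0, 0.03, -1], [0, 0, 0, 0, 0, 0.03, -1]]])

```text
t: 38.33
tcp_pos: [0.6806, -0.0502, 0.14]
tool_rot: [0.768, 0.64, 0.001, 0.001]
force: [-0.6, -0.6, -2.4]
finger_gap: 0.272
gripper_force: 88.8
```

Call:
servo_tool(rows=[[[0, 0, 0, 0, 0, 0, -1], [0, 0, 0, 0, 0, 0, -1], [0, 0, 0, 0, 0, 0, -1], [0, 0, 0, 0, 0, 0, -1]]])

```text
t: 38.67
tcp_pos: [0.6817, -0.0517, 0.1425]
tool_rot: [0.769, 0.639, 0.002, 0.002]
force: [0.1, -0.2, -1.4]
finger_gap: 0.271
gripper_force: 88.7
```

Call:
servo_tool(rows=[[[0, 0, 0, 0.0015, -0.0015, 0.02, -1], [0, 0, 0, 0, 0, 0.015, -1], [0, 0, 0, 0, 0, 0.01, -1], [0, 0, 0, 0, 0, 0.008, -1], [0, 0, 0, 0, 0, 0.005, -1], [0, 0, 0, 0, 0, 0.001, -1], [0, 0, 0, 0, 0, 0, -1], [0, 0, 0, 0, 0, 0, -1]]])

```text
t: 39.33
tcp_pos: [0.6794, -0.0492, 0.0816]
tool_rot: [0.769, 0.639, 0.0, 0.001]
force: [-0.2, -0.6, -1.4]
finger_gap: 0.269
gripper_force: 88.7
```

Lower gently to contact, then release.

Call:
servo_tool(rows=[[[0, 0, 0, 0, 0, 0.001, -1], [0, 0, 0, 0, 0, 0.001, -1], [0, 0, 0, 0, 0, 0, -1], [0, 0, 0, 0, 0, 0, -1]]])

```text
t: 39.67
tcp_pos: [0.6794, -0.0492, 0.0799]
tool_rot: [0.769, 0.639, 0.001, 0.001]
force: [-0.7, 0.0, 3.7]
finger_gap: 0.272
gripper_force: 89.1
```

Call:
servo_tool(rows=[[[0, 0, 0, 0, 0, 0, -0.3], [0, 0, 0, 0, 0, 0, -0.1], [0, 0, 0, 0, 0, 0, 0.2], [0, 0, 0, 0, 0, 0, 0.4], [0, 0, 0, 0, 0, 0, 0.4], [0, 0, 0, 0, 0, 0, 0.4]]])

```text
t: 40.17
tcp_pos: [0.6787, -0.049, 0.0786]
tool_rot: [0.769, 0.639, -0.0, -0.0]
force: [0.1, -0.5, 0.3]
finger_gap: 0.702
gripper_force: 0.0
```

Call:
servo_tool(rows=[[[0, 0, 0, 0, 0, -0.01, 0.4], [0, 0, 0, 0, 0, -0.02, 0.4], [0, 0, 0, 0, 0, -0.03, 0.4], [0, 0, 0, 0, 0, -0.04, 0.4], [0, 0, 0, 0, 0, -0.04, 0.4], [0, 0, 0, 0.03, 0, 0, 0.4], [0, 0, 0, 0.04, 0, 0, 0.4], [0, 0, 0, 0.04, 0, 0, 0.4]]])

```text
t: 40.83
tcp_pos: [0.6997, 0.059, 0.2215]
tool_rot: [0.77, 0.638, 0.001, 0.001]
force: [0.1, 1.2, 0.2]
finger_gap: 0.702
gripper_force: 0.0
```

Call:
servo_tool(rows=[[[0, 0, 0, 0.04, 0, 0, 0.4], [0, 0, 0, 0.04, 0, 0, 0.4], [0, 0, 0, 0.03, 0, 0, 0.4], [0, 0, 0, 0, 0, 0, 0.4], [0, 0, 0, 0, 0, 0, 0.4]]])

```text
t: 41.25
tcp_pos: [0.7187, 0.1695, 0.2193]
tool_rot: [0.768, 0.641, 0.0, 0.0]
force: [-0.8, -1.0, -1.1]
finger_gap: 0.701
gripper_force: 0.0
```

Run:
```python
from h import *
st()
s=manip.snapshot("scene");t=manip.snapshot("top")
for a in [(.59,.291),(.511,.2955),(.433,.3),(.355,.304)]:
    print([(np.round(r.x,4),round(r.fun,3)) for r in (fitroll(i,n,*a,.072) for i,n in((t,"top"),(s,"scene")))])
f=lambda a:(255*np.clip(a/np.percentile(a,98),0,1)**1.2).astype(np.uint8)
b=cv2.resize(f(s[142:192,155:205].astype(float)),None,fx=8,fy=8,interpolation=cv2.INTER_CUBIC)
c=cv2.resize(s[130:280,150:400],(400,240));e=cv2.resize(f(s[200:250,205:255].astype(float)),(160,160),interpolation=cv2.INTER_CUBIC)
g=cv2.resize(f(t[150:210,240:300].astype(float)),(160,160),interpolation=cv2.INTER_CUBIC)
cv2.imwrite("pics/k.png",np.hstack([b,np.vstack([c,np.hstack([e,g,np.zeros((160,80,3),np.uint8)])])]))
```

```text
t 41.25 p [0.7187 0.1695 0.2193] f [-0.8 -1.  -1.1] gap 0.701 gf 0.0 q [ 0.08  0.72  1.14 -0.    1.28  0.26]
yaw x 79.68 z [ 0.001 -0.    -1.   ]
[(array([0.5901, 0.294 ]), np.float64(-0.036)), (array([0.5925, 0.2945]), np.float64(-0.035))]
[(array([0.4887, 0.3038]), np.float64(-0.037)), (array([0.5144, 0.2966]), np.float64(-0.031))]
[(array([0.4061, 0.3488]), np.float64(-0.043)), (array([0.4378, 0.3015]), np.float64(-0.03))]
[(array([0.306 , 0.2956]), np.float64(-0.048)), (array([0.3614, 0.3081]), np.float64(-0.048))]
```

View pics/k.png

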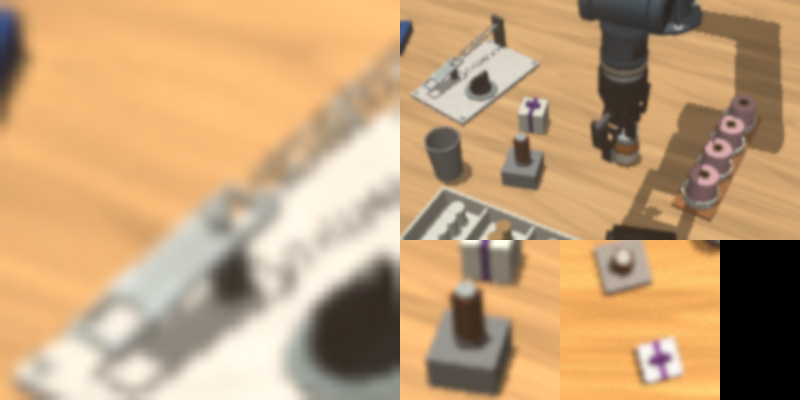

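The spring eye is hooked on the post (head seen at (238,208)), the puller stands upright in its stand, and all four rolls are in the rack. Handing in.

```bash
python3 -c "
from station import manip
print(manip.sign_off())"
```

```text
the job is handed in; nothing more can be done
None
```

I handed the job in at about 41 s: the knob is turned to its anticlockwise stop, all four rolls stand in their own rings, the spring eye is hooked under the post's head, and the puller is upright in its stand. The hand-in returned no verdict.

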